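Lay up the breakfast tray

TASK

Lay up the breakfast tray: stand the salt shaker in the small white ramekin, the pepper mill in the deep steel cup, the honey jar on the white saucer and the tea carton in the oblong wooden bin, each upright, right down on the bottom and set down gently, not dropped. The spice jar and the pesto jar look much like the things you need but stay in the kitchen: leave them standing where they are.

Things in the scene. Friction and masses are not known exactly. Their poses are not given: they have to be found in the camera images.
- salt_center (a point): Salt shaker: clear glass, round, with a domed grey perforated top narrower than its body. 44 mm across, 90 mm tall (glass body straight up to about 65 mm, then tapering to 34 mm). Stands loose on the worktop. This point is on its axis half-way up, 45 mm above its foot; z up. Grip the glass body, about 55 to 60 mm above the foot, from any side.
- mill_center (a point): Pepper mill: turned wood, waisted, with a ball head and a small metal knob; 58 mm across the foot, 165 mm tall. This point is on its axis half-way up, 82 mm above its foot; z up. The head does not turn; it is 48 mm across and lies 120 to 154 mm above the foot: grip it from any side at about 137 mm above the foot, so that the top clears the palm.
- honey_center (a point): Honey jar: round glass jar of amber honey with a flat screw lid, the larger and taller of the two squat jars; 58 mm across, 118 mm tall. This point is on its axis half-way up, 59 mm above its foot; z up. Grip the body from any side, about 85 mm above the foot, so that the lid clears the palm.
- carton_center (a point): Tea carton: upright oblong card box, 48 x 80 mm and 136 mm tall, closed. This point is at its middle, 68 mm above its foot; x across its 48 mm width (grip it along this), y along its 80 mm length, z up. Grip it across the 48 mm, about 108 mm above the foot, so that the top clears the palm.
- ramekin: Small white ceramic ramekin, the smallest round holder: 65 mm across outside, about 58 mm inside (clearance about 7 mm all round the salt shaker), 30 mm tall, inner floor 5 mm above its underside. It stands fixed on the floor (8 mm above the worktop) of a wooden serving tray, 433 x 211 mm with 48 mm high walls, that lies end-on to the robot; which of the tray's four places it has varies. Origin: centre of its underside, z up.
- steel_cup: Deep round steel cup: 80 mm across outside, 74 mm inside (8 mm clear all round the mill's foot), 60 mm tall, inner floor 5 mm above its underside. It stands fixed on the floor (8 mm above the worktop) of a wooden serving tray, 433 x 211 mm with 48 mm high walls, that lies end-on to the robot; which of the tray's four places it has varies. Origin: centre of its underside, z up.
- saucer: Low white ceramic saucer: 89 mm across, rim 14 mm tall, flat inner floor about 75 mm across and 5 mm above its underside. It stands fixed on the floor (8 mm above the worktop) of a wooden serving tray, 433 x 211 mm with 48 mm high walls, that lies end-on to the robot; which of the tray's four places it has varies. Origin: centre of its underside, z up.
- bin: Oblong open wooden bin: outside 72 x 104 mm, inside 64 x 96 mm (8 mm clear on each side of the carton), 45 mm tall, floor 4 mm thick. x is across its width, y along its length, so the carton's x and y go along these (either way round). It stands fixed on the floor (8 mm above the worktop) of a wooden serving tray, 433 x 211 mm with 48 mm high walls, that lies end-on to the robot; which of the tray's four places it has varies. Origin: centre of its underside, z up.
- spice_jar_center (a point): Look-alike, to be left alone: spice jar, clear glass with a wide flat screw cap as broad as its body; 45 mm across, 100 mm tall, loose on the worktop. This point is on its axis 50 mm above its foot.
- pesto_center (a point): Look-alike, to be left alone: pesto jar, the smaller squat jar, dark contents and a flat screw lid; 51 mm across, 92 mm tall, loose on the worktop. This point is on its axis 46 mm above its foot.
Not all that is in view belongs to the job. Leave any pink look-alike of the part that bears mill_center alone.

How it is judged:
By the outcome, as a careful person would: the job done as asked, in the order asked, and still so for the second after the job is handed in, with the robot touching nothing.
It also fails if it takes over 128 s, if anything falls off the work surface, if the arm or the gripper's body presses on something with over 40 N, if the wrist force passes 120 N, or if a joint passes its speed limit or range.

ROBOT

A 6-joint arm with a two-finger parallel gripper is mounted at the origin on a cart in front of the work surface, level with it; the furniture and walls round the work are solid. World frame = base frame: x ahead of the robot, y to its left, z up, the work surface at z = 0. Lengths are in m, angles in degrees, forces in N, time in s.
With the tool pointing down it reaches from about 0.4 to 0.825 m from the base axis. Payload 7 kg.
Tool frame: the origin (TCP) lies at the very end of the fingers, on their centre line; the grasp point (between the pads) lies 19 mm behind it; z points along the fingers, y is the line along which they close (so a half turn about z gives the same grasp; the last joint's range is limited). The gripper opens to 88 mm and grips with 3 to 60 N. Pads are 19 mm wide; open, the fingers measure 130 mm over their backs; the gripper's body (78 mm by 193 mm) begins 47 mm behind the grasp point.
Start: joints at [80.506, 20.546, 0.682, 0, -70.136, -16.507], TCP at [0.296, 0.607, 0.227] pointing down, gripper open.
Joint ranges: [-176.03, 176.03], [-82.01, 121.73], [-58.28, 71.71], [-173.87, 95.51], [-174.79, -0.11], [-173.66, 173.66]. Speed limits (degrees/s): [136.94, 136.94, 172.46, 180, 180, 180].

INTERFACE

Orientations are given as [roll, pitch, yaw] about the fixed x, y, z axes, in that order (R = Rz(yaw) Ry(pitch) Rx(roll)).
In Python, from plant import r gives the robot as it stands. The module is installed in compiled form; this text tells all that it offers.
- The arm moves only by the tool jog_arm, never from a script. Its arguments are lists of equal length, an entry for each row: "travel": the shift along the tool's x, y, z each as a share of 50 cm, from -1 to 1, a list of three; "dr": the turn, a rotation vector about the tool's x, y, z each as a share of 360 degrees, from -1 to 1, a list of three; "claw": the opening, from 0 (shut) to 1 (fully open). A call has exactly 10 rows; each row is the pose to reach, as a shift and turn from the pose commanded when the call began, along the tool's axes at that moment, turning the shorter way round; what a row does not reach only later rows make up. A row lasts 1/8 s, in which the tool goes at most 62.5 mm and 10.7 degrees, less where a joint would pass 70% of its speed; a pose out of reach is approached as far as the arm can. A call with a number of a shift or a turn outside -1 to 1 is refused whole. A call with a gripper value outside its range is refused whole. The fingers move at their own pace and stop on an object; "newtons" is the grip in N (left out, the last holds). Time passes only in rows, so rows that repeat a pose let the fingers close, or fill a call up. It gives the time, the measured TCP pose, the force, the opening and the grip force at its end, in the units of the state.
- r.get_state(): the state, without advancing time (a new reading comes with each control period).
- r.capture(name): name is "scene" or "top" or "wrist"; returns a dict with "pixels" (384x512x3 uint8, red, green, blue), "range_z" (384x512 float32, m along the optical axis (not along the pixel's ray), 0 where there is no reading), "fx", "fy", "cx", "cy" (pixels), "position" and "attitude" of the camera in the world; the wrist camera has in their place "hand_eye" (4x4, takes a point from camera to tool coordinates, whose origin is the TCP and whose axes are the flange's). Camera axes: x right, y up, looking along -z (the intrinsics and any distortion apply to the point x, -y, -z); pixel columns grow to the right and rows downward; lengths in m; the calibration is good to about 2 mm. A picture is of the moment at which its call begins: read the wrist's pose just before it.
- r.close_job(): hands the job in; it is judged then, once.
Trained networks look in the newest picture that a camera, given by its name, has taken for a name from the list of things; names that differ only in an ending like _2 or _b are one class to them, and where a whole thing is asked for, a point or a joint stands for the part that bears it (a point fixed in the world has none). Each returns a list of dicts, best first, with "conf" (0 to 1); they miss things now and then, are a little off and sometimes report something else, mostly with a low value. They report only what shows in the picture. A call takes as long as a camera call. They do not tell look-alikes from the thing itself.
- r.boxes_of(name, camera): "extent" ([left, top, right, bottom] in pixels, round what is visible of it).
- r.regions_of(name, camera): "pixels" (384x512 bool, what is visible of it) and "extent" ([left, top, right, bottom] in pixels, round what is visible of it).
- r.tip_of(name, camera): "at" ([column, row] in pixels: a listed point, or the origin of a listed thing).
The state is a dict: "time_s": time; "joints": joint angles; "qd": joint speeds; "joint_torque": joint torques, N m; "tcp_pos": TCP position; "eef_rot": TCP orientation; "contact_force": force on the tool from outside, world axes, zero at the start; "moment": the same for the moment, N m; "gripper_width": finger opening in m; "gripper_force": force on a finger pad.
Only numpy, scipy, OpenCV 4.12 (cv2) and the standard library are available. Lean on these libraries where they do the work, as an engineer would, in place of code of your own. Each camera call takes 0.05 s, during which the arm holds its last target. There are 200 camera calls.

## Working session

There is one attempt and no reset: what is moved stays moved. The work goes in short steps, Python scripts to look and compute and a tool call to move; the robot and the scene stay as the last step left them, time stands still between calls to the robot, and variables do not carry over. Pictures are saved under pics/ and viewed, at most 14 in all, crops included, and the job is handed in when it is done.

Besides the shell and the picture viewer there is one more tool, called by a JSON object that holds its "fn" and its "kwargs", one argument or row to a line. jog_arm: Moves the arm, as the interface text tells. Its arguments: {"type":"object","properties":{"travel":{"type":"array"},"dr":{"type":"array"},"claw":{"type":"array"},"newtons":{"type":"number"}},"required":["travel","dr","claw"]}

```bash
mkdir -p pics; ls
cat > h.py <<'E'
import numpy as np, cv2
from plant import r
from scipy.spatial.transform import Rotation as R
def cloud(c, st=None):
    h,w=c["range_z"].shape
    v,u=np.mgrid[0:h,0:w]
    z=c["range_z"]
    P=np.stack([(u-c["cx"])/c["fx"]*z,-(v-c["cy"])/c["fy"]*z,-z],-1)
    if "hand_eye" in c:
        H=np.array(c["hand_eye"]); P=P@H[:3,:3].T+H[:3,3]
        M=R.from_euler('xyz',st["eef_rot"],degrees=True).as_matrix(); P=P@M.T+np.array(st["tcp_pos"])
    else:
        A=np.array(c["attitude"]); 
        M=A if A.shape==(3,3) else R.from_euler('xyz',A,degrees=True).as_matrix()
        P=P@M.T+np.array(c["position"])
    P[z==0]=np.nan
    return P
def save(c,n): cv2.imwrite(f"pics/{n}.png",c["pixels"][:,:,::-1])
E
python3 - <<'E'
from h import *
print(r.get_state())
for n in ["scene","top"]:
    c=r.capture(n); save(c,n+"1"); print(n,c["position"],c["attitude"],c["fx"],[k for k in c])
    P=cloud(c); np.savez(f"{n}.npz",P=P,pix=c["pixels"])
    for t in "salt_center mill_center honey_center carton_center ramekin steel_cup saucer bin spice_jar_center pesto_center".split():
        for d in r.regions_of(t,n)[:3]:
            m=d["pixels"]; q=P[m]; q=q[~np.isnan(q[:,0])]
            if len(q)==0: print(t,d["conf"],d["extent"]);continue
            print(t,round(d["conf"],2),np.round(d["extent"]),len(q),"med",np.round(np.median(q,0),3),"lo",np.round(np.percentile(q,3,axis=0),3),"hi",np.round(np.percentile(q,97,axis=0),3))
E
```

```text
pics
{'time_s': 0.0, 'joints': array([ 8.05076135e+01,  2.05910497e+01,  6.32940581e-01, -1.91882416e-02,
       -7.01337594e+01, -1.65060336e+01]), 'qd': array([-0.09894415, -0.07702148, -0.02851112, -0.04721777,  0.02629864,
        0.05373049]), 'joint_torque': array([-7.61769461e-04, -5.82721603e+01,  2.93061626e+01,  6.99701920e+00,
        6.94390954e-03, -1.63977584e-04]), 'tcp_pos': array([0.29570938, 0.6062428 , 0.22562362]), 'eef_rot': array([ 1.79906792e+02, -8.80905845e-03, -2.60049480e+01]), 'contact_force': array([ 0.46925975, -0.4955045 ,  0.14220489]), 'moment': array([ 0.01965584,  0.02082391, -0.08730148]), 'gripper_force': 0.0, 'gripper_width': 0.08748361771204421}
scene [ 0.2398039  -0.5493561   0.86163934] [ 42.52386247   0.60997154 -28.17611229] 437.7780067870934 ['pixels', 'range_z', 'fx', 'fy', 'cx', 'cy', 'position', 'attitude']
salt_center 0.95 [188. 194. 202. 221.] 477 med [0.418 0.115 0.053] lo [0.401 0.107 0.005] hi [0.437 0.135 0.089]
mill_center 0.94 [155. 122. 174. 164.] 511 med [0.422 0.32  0.126] lo [0.406 0.31  0.045] hi [0.448 0.336 0.155]
honey_ce
[... 2487 characters left out ...]
_cup 0.8 [332. 132. 368. 167.] 1102 med [ 0.672 -0.127  0.018] lo [ 0.625 -0.159  0.007] hi [ 0.703 -0.083  0.068]
saucer 0.63 [361. 234. 396. 268.] 995 med [ 0.418 -0.195  0.013] lo [ 0.382 -0.231  0.009] hi [ 0.456 -0.157  0.022]
bin 0.62 [330. 200. 378. 230.] 1457 med [ 0.5   -0.137  0.013] lo [ 0.463 -0.181  0.008] hi [ 0.533 -0.08   0.054]
spice_jar_center 0.66 [163. 174. 188. 199.] 468 med [0.547 0.303 0.097] lo [0.53  0.287 0.017] hi [0.572 0.326 0.102]
pesto_center 0.7 [226. 174. 250. 203.] 469 med [0.553 0.146 0.09 ] lo [0.535 0.124 0.007] hi [0.581 0.168 0.093]
pesto_center 0.29 [358. 170. 390. 194.] 632 med [ 0.587 -0.19   0.014] lo [ 0.555 -0.215  0.008] hi [ 0.615 -0.156  0.039]
```

Run:
```python
import cv2
a=cv2.imread("pics/scene1.png")[90:370,110:400];b=cv2.imread("pics/top1.png")[80:300,110:430]
cv2.imwrite("pics/a.png",cv2.resize(a,None,fx=2.1,fy=2.1));cv2.imwrite("pics/b.png",cv2.resize(b,None,fx=2.5,fy=2.5))
```

```text
(no output)
```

View pics/a.png

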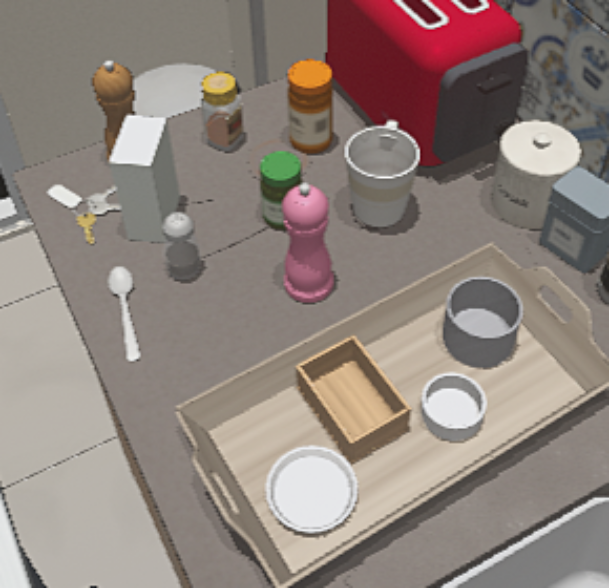

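View pics/b.png

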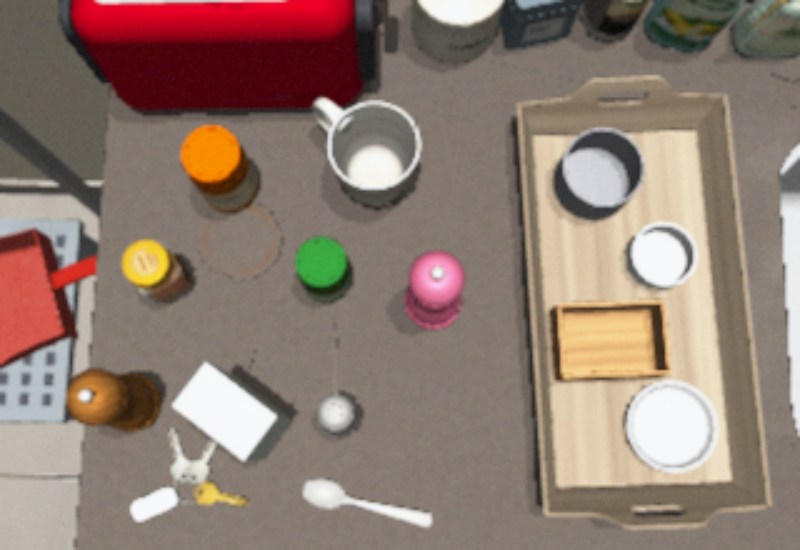

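The pictures confirm the detections. The salt (domed grey top) is at about (337,412) in b, the wooden mill at (90,400), the orange-lidded honey at (213,155) and the carton at (225,410). The pink mill (437,280), pesto and spice jars are look-alikes. On the tray, the cup is at (600,170), ramekin (662,255), bin (610,342) and saucer (672,425). Next I fit the axes.

```bash
cat > fit.py <<'E'
import numpy as np, cv2
from scipy.optimize import least_squares
def circ(q,c0,rad):
    f=lambda p:np.hypot(q[:,0]-p[0],q[:,1]-p[1])-rad
    s=least_squares(f,c0,loss='soft_l1',f_scale=.0015); return s.x,np.median(abs(f(s.x)))
def near(P,c,d,z0,z1):
    q=P.reshape(-1,3); q=q[~np.isnan(q[:,0])]
    return q[(np.hypot(q[:,0]-c[0],q[:,1]-c[1])<d)&(q[:,2]>z0)&(q[:,2]<z1)]
E
python3 - <<'E'
from fit import *
for n in ["scene","top"]:
    P=np.load(n+".npz")["P"]; print(n)
    for nm,c,rad,z0,z1 in [("salt",(.418,.127),.022,.02,.062),("mill",(.428,.325),.024,.13,.142),("honey",(.647,.25),.029,.01,.08),("cup_out",(.665,-.123),.040,.02,.064),("ram_in",(.587,-.188),.029,.015,.034),("cup_in",(.665,-.123),.037,.02,.06),("spice",(.55,.304),.0225,.01,.07),("pesto",(.557,.146),.0255,.01,.06),("pink",(.533,.045),.024,.13,.142)]:
        q=near(P,c,.05,z0,z1)
        if len(q)<8: print(nm,"few");continue
        print(nm,len(q),*[np.round(v,4) for v in circ(q,c,rad)])
    for nm,c,d,z0,z1 in [("saltTop",(.418,.127),.03,.07,.1),("millTop",(.428,.325),.03,.145,.17),("honeyTop",(.647,.25),.04,.112,.13),("cartonTop",(.416,.22),.06,.131,.15),("saucerRim",(.419,-.195),.055,.0185,.03),("ramRim",(.587,-.188),.04,.034,.045),("cupRim",(.665,-.123),.05,.064,.08),("binRim",(.498,-.133),.07,.049,.062)]:
        q=near(P,c,d,z0,z1); rc=cv2.minAreaRect(q[:,:2].astype(np.float32)*1000)
        print(nm,len(q),"minrect",np.round(rc[0],1),np.round(rc[1],1),round(rc[2],1),"z",np.round(np.percentile(q[:,2],[50,98]),3))
E
```

```text
scene
salt 243 [0.4218 0.1316] 0.0018
mill 92 [0.4292 0.3345] 0.001
honey 396 [0.6568 0.2492] 0.0009
cup_out 765 [ 0.6645 -0.1263] 0.0017
ram_in 316 [ 0.5852 -0.1913] 0.0013
cup_in 693 [ 0.6645 -0.1264] 0.0013
spice 307 [0.5556 0.3068] 0.0014
pesto 135 [0.5616 0.1446] 0.0006
pink 103 [0.5393 0.0388] 0.0006
saltTop 158 minrect [421.2 124.7] [29.3 33.1] 78.3 z [0.084 0.091]
millTop 136 minrect [428.3 328.9] [33.1 40.2] 78.7 z [0.152 0.164]
honeyTop 254 minrect [657.1 248. ] [57.7 54.1] 39.1 z [0.118 0.121]
cartonTop 500 minrect [418.5 219.5] [83.2 48.8] 54.5 z [0.136 0.139]
saucerRim 322 minrect [ 421.2 -197. ] [87.5 91. ] 70.8 z [0.022 0.026]
ramRim 179 minrect [ 586.5 -190.4] [64.  63.6] 45.5 z [0.038 0.041]
cupRim 200 minrect [ 665.5 -126.2] [80.5 78.1] 22.2 z [0.068 0.071]
binRim 342 minrect [ 499.2 -135. ] [ 73.3 106. ] 3.6 z [0.052 0.056]
top
salt 77 [0.4225 0.1331] 0.0016
mill 106 [0.4273 0.3381] 0.0008
honey 187 [0.6555 0.2524] 0.0003
cup_out 406 [ 0.663  -0.1208] 0.0018
ram_in 150 [ 0.5846 -0.1855] 0.0013
cup_in 360 [ 0.6633 -0.1213] 0.0012
spice 133 [0.554  0.3097] 0.0011
pesto 69 [0.5601 0.1483] 0.0001
pink 94 [0.5386 0.042 ] 0.0008
saltTop 177 minrect [421.4 131.5] [32.1 32.6] 2.4 z [0.085 0.09 ]
millTop 265 minrect [427.2 336.2] [36.1 39.3] 80.3 z [0.151 0.164]
honeyTop 438 minrect [654.7 251.6] [53.6 53.6] 1.5 z [0.117 0.12 ]
cartonTop 825 minrect [417.9 223.6] [80.4 47.9] 54.6 z [0.135 0.138]
saucerRim 201 minrect [ 419.4 -194.3] [86.9 89.5] 70.0 z [0.021 0.025]
ramRim 121 minrect [ 585. -187.] [60.8 64.7] 0.5 z [0.037 0.04 ]
cupRim 134 minrect [ 663.8 -122.1] [78.6 78.6] 62.6 z [0.067 0.07 ]
binRim 244 minrect [ 498.4 -131.7] [ 72.2 104.7] 3.5 z [0.052 0.055]
```

Run:
```python
from h import *
from fit import near
c=r.capture("wrist"); print(np.round(c["hand_eye"],3))
P=np.concatenate([np.load(n+".npz")["P"].reshape(-1,3) for n in("scene","top")])
P=P[~np.isnan(P[:,0])]
# height map 2cm cells
for x in np.arange(.76,.36,-.02):
    print("%.2f"%x,*["%3d"%(1000*np.percentile(q,95)) if len(q:=P[(abs(P[:,0]-x)<.01)&(abs(P[:,1]-y)<.01),2])>2 else "  ." for y in np.arange(.40,-.02,-.02)])
```

```text
[[ 0.     0.965  0.264  0.07 ]
 [ 1.    -0.    -0.    -0.001]
 [-0.     0.264 -0.965 -0.158]
 [ 0.     0.     0.     1.   ]]
0.76   . 175 193 197 197 197 197 197 197 196 196 197 195 194 183 169   2   2   2   2   2
0.74   . 147 182 185 185 185 183 183 183 182 181 180 179 178 148   2   2   2   2   1   1
0.72   .   0   0   1   1   1   1   1   2   0   0   0  88  93 102 102  99   2   2   2   2
0.70   .   1   0   1   0   1   0   1   1   1   0   0   1 101 100  85 102 101   2   2   1
0.68   .   1   1   1   1   1 118 120 119  99   1   1   1 101  58   9  33 101   1   2   2
0.66   .   1   1   0   1   1 119 119 119 118   2   2   2 101  72   9  23 101   2   2   3
0.64   .   1   2   1   1   1 118 120 118 115   1   1   1  99 102  95 101 101   2   1   2
0.62   .   0   1   2   1   1   2 108 108   3   1   1   1   1   2 101   2   1   1   2   2
0.60   .   0   1   1   2   2   2   3   2   3   1   0   0   1   1   2   1   2   1   2   2
0.58   .   0   0   . 101  99   4   3   2   2   1   2  94  93  92   0   1   1   1   2   2
0.56   .   1   0  98 102 102  95   2   2   2   1  91  93  93  92   0   1 147 153 146   2
0.54   .   1   0   0 102 101  89   1   1   1   1   2  92  92  88   2   0 152 165 151  36
0.52   .   1   1   1  33   1   1   1   1   1   1   1   1   3   1   1   1 148 152 144   2
0.50   .   2   1   1   1   1   1   1   1   1   1   1   1   3   1   1   1   2   2   1   1
0.48   .   0   0   0   0   1   1   1   1   2   2   1   2   2   1   1   1   1   1   2   1
0.46   .   0   0 139 126   1   1   0 136 126   1   1   1   2   2   1   2   2   1   2   2
0.44   .   . 149 161 151 132   0 137 137 137 136   1   1  86  85   2   1   2   1   1   1
0.42   .   . 152 164 152 136   0 138 137 137 137 136  16  89  89  45   1   2   1   1   1
0.40   .   1   2 145 140   2   0 108 137 137 137 135   1  82  79   3   1   1   1   1   1
0.38   .   1   1   0   1   2   4   5   1 137 136   2   1   1   1   1   1   2   1   1   1
```

```bash
cat > plan.py <<'E'
import numpy as np, json, os, sys
from scipy.spatial.transform import Rotation as R, Slerp
F="cmd.json"
def load():
    if os.path.exists(F):
        d=json.load(open(F)); return np.array(d[0]),R.from_quat(d[1])
    return np.array([.296,.607,.227]),R.from_euler('xyz',[180,0,-26],degrees=True)
def ori(yaw,lean=0):
    D=R.from_euler('xyz',[180,0,yaw],degrees=True); d=D.apply([1,0,0])
    return R.from_rotvec(np.radians(lean)*np.cross([0,0,1],d))*D
def go(*wps):
    """wps: (grasp point, yaw, lean, claw, nrows, ease)"""
    p0,R0=load(); p,o=p0,R0; T=[];D=[];C=[]
    for g,yaw,lean,claw,n in wps:
        Rt=ori(yaw,lean); pt=np.array(g)+.019*Rt.apply([0,0,1])
        S=Slerp([0,1],R.concatenate([o,Rt]))
        for k in range(1,n+1):
            a=k/n; q=p+(pt-p)*a; Q=R0.inv()*S(a)
            T.append(np.round(R0.inv().apply(q-p0)/.5,3)); D.append(np.round(np.degrees(Q.as_rotvec())/360,4)); C.append(claw)
        p,o=pt,Rt
    assert len(T)==10
    t=np.array(T)*.5; st=np.linalg.norm(np.diff(np.vstack([[0,0,0],t]),axis=0),axis=1)
    print("maxstep mm",round(st.max()*1000,1))
    print(json.dumps([list(map(float,x)) for x in T])); print(json.dumps([list(map(float,x)) for x in D])); print(json.dumps(C))
    pe=p0+R0.apply(t[-1]); Re=R0*R.from_rotvec(np.radians(D[-1]*360))
    json.dump([pe.tolist(),Re.as_quat().tolist()],open(F,"w"))
    print("end tcp",np.round(pe,4),np.round(Re.as_euler('xyz',degrees=True),2))
E
python3 -c "
from plan import *
go(((.422,.131,.24),-80,10,.85,9),((.422,.131,.24),-80,10,.85,1))"
```

```text
maxstep mm 54.6
[[0.071, 0.082, 0.001], [0.142, 0.164, 0.003], [0.213, 0.247, 0.004], [0.284, 0.329, 0.005], [0.356, 0.411, 0.006], [0.427, 0.493, 0.008], [0.498, 0.575, 0.009], [0.569, 0.658, 0.01], [0.64, 0.74, 0.011], [0.64, 0.74, 0.011]]
[[0.0015, -0.0029, 0.0166], [0.0029, -0.0057, 0.0332], [0.0044, -0.0086, 0.0499], [0.0058, -0.0114, 0.0665], [0.0073, -0.0143, 0.0831], [0.0087, -0.0171, 0.0997], [0.0102, -0.02, 0.1164], [0.0116, -0.0228, 0.133], [0.0131, -0.0257, 0.1496], [0.0131, -0.0257, 0.1496]]
[0.85, 0.85, 0.85, 0.85, 0.85, 0.85, 0.85, 0.85, 0.85, 0.85]
end tcp [0.4214 0.1342 0.2215] [-180.     10.01  -80.  ]
```

{"fn": "jog_arm", "kwargs": {
  "travel": [
    [0.071,0.082,0.001],
    [0.142,0.164,0.003],
    [0.213,0.247,0.004],
    [0.284,0.329,0.005],
    [0.356,0.411,0.006],
    [0.427,0.493,0.008],
    [0.498,0.575,0.009],
    [0.569,0.658,0.01],
    [0.64,0.74,0.011],
    [0.64,0.74,0.011]
  ],
  "dr": [
    [0.0015,-0.0029,0.0166],
    [0.0029,-0.0057,0.0332],
    [0.0044,-0.0086,0.0499],
    [0.0058,-0.0114,0.0665],
    [0.0073,-0.0143,0.0831],
    [0.0087,-0.0171,0.0997],
    [0.0102,-0.02,0.1164],
    [0.0116,-0.0228,0.133],
    [0.0131,-0.0257,0.1496],
    [0.0131,-0.0257,0.1496]
  ],
  "claw": [0.85,0.85,0.85,0.85,0.85,0.85,0.85,0.85,0.85,0.85]
}}

```text
time_s: 2.4
tcp_pos: [0.422, 0.1304, 0.2214]
eef_rot: [-180.0, 10.0, -80.4]
contact_force: [0.2, 1.2, -0.5]
gripper_width: 0.0748
gripper_force: 0.0
```

Run:
```python
from h import *
from fit import *
st=r.get_state(); print(st["tcp_pos"],st["eef_rot"],st["joints"])
c=r.capture("wrist"); save(c,"w1"); P=cloud(c,st)
for nm,cc,rad,z0,z1 in [("salt",(.422,.131),.022,.02,.062),("saltTaper",(.422,.131),.017,.076,.08)]:
    q=near(P,cc,.04,z0,z1); print(nm,len(q),circ(q,cc,rad) if len(q)>5 else "")
for nm,cc,d,z0,z1 in [("saltTop",(.42,.13),.03,.07,.1),("cartonTop",(.416,.22),.06,.129,.15)]:
    q=near(P,cc,d,z0,z1)
    if len(q)>5: print(nm,len(q),cv2.minAreaRect(q[:,:2].astype(np.float32)*1000),np.percentile(q[:,2],[50,98]))
```

```text
[0.42195454 0.13041621 0.22136063] [-179.97490545   10.01667799  -80.39508498] [ 34.16820215  -2.059452   -24.25522292 -10.130814   -63.93889639
 -20.4128092 ]
salt 633 (array([0.41990845, 0.13442416]), np.float64(0.001438541731049299))
saltTaper 146 (array([0.42107107, 0.13186621]), np.float64(0.0004577886380953706))
saltTop 1110 ((421.475830078125, 130.99453735351562), (32.99748229980469, 33.478363037109375), 9.123135566711426) [0.08547819 0.08923353]
cartonTop 1944 ((417.87786865234375, 223.68515014648438), (80.48906707763672, 48.489837646484375), 55.06941604614258) [0.13567996 0.13689104]
```

View pics/w1.png

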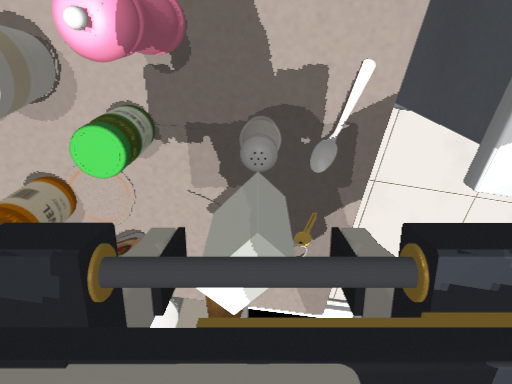

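Run:
```python
from h import *
r.capture("wrist")
st=r.get_state(); print(st["tcp_pos"],st["eef_rot"],st["qd"],st["time_s"])
```

```text
[0.42164421 0.13312883 0.22131453] [-179.96218319   10.01752249  -80.10016261] [ 2.62976007  0.35561187  0.15199393  0.03461844 -0.0059801  -0.11304389] 2.5
```

```bash
python3 -c "
from plan import *
g=(.4217,.1318,.058)
go((g,-80,10,.85,6),(g,-80,10,.85,1),(g,-80,10,.2,3))"
```

```text
maxstep mm 30.5
[[0.01, 0.0, 0.06], [0.021, 0.0, 0.12], [0.031, 0.0, 0.18], [0.041, 0.0, 0.239], [0.051, 0.0, 0.299], [0.062, 0.0, 0.359], [0.062, 0.0, 0.359], [0.062, 0.0, 0.359], [0.062, 0.0, 0.359], [0.062, 0.0, 0.359]]
[[-0.0, 0.0, 0.0], [-0.0, 0.0, 0.0], [-0.0, 0.0, 0.0], [-0.0, 0.0, 0.0], [-0.0, 0.0, 0.0], [-0.0, 0.0, 0.0], [-0.0, 0.0, 0.0], [-0.0, 0.0, 0.0], [-0.0, 0.0, 0.0], [-0.0, 0.0, 0.0]]
[0.85, 0.85, 0.85, 0.85, 0.85, 0.85, 0.85, 0.2, 0.2, 0.2]
end tcp [0.4213 0.1348 0.0393] [-180.     10.01  -80.  ]
```

{"fn": "jog_arm", "kwargs": {
  "travel": [
    [0.01,0.0,0.06],
    [0.021,0.0,0.12],
    [0.031,0.0,0.18],
    [0.041,0.0,0.239],
    [0.051,0.0,0.299],
    [0.062,0.0,0.359],
    [0.062,0.0,0.359],
    [0.062,0.0,0.359],
    [0.062,0.0,0.359],
    [0.062,0.0,0.359]
  ],
  "dr": [
    [0,0,0],
    [0,0,0],
    [0,0,0],
    [0,0,0],
    [0,0,0],
    [0,0,0],
    [0,0,0],
    [0,0,0],
    [0,0,0],
    [0,0,0]
  ],
  "claw": [0.85,0.85,0.85,0.85,0.85,0.85,0.85,0.2,0.2,0.2],
  "newtons": 20
}}

```text
time_s: 3.75
tcp_pos: [0.4217, 0.1349, 0.0399]
eef_rot: [-179.9, 10.0, -80.0]
contact_force: [0.5, -0.3, 0.7]
gripper_width: 0.0501
gripper_force: 0.0
```

```bash
python3 -c "
from plan import *
g=(.4217,.1318,.058);h=(.4217,.1318,.26)
go((g,-80,10,.2,4),(h,-80,10,.2,6))
"
```

```text
maxstep mm 34.0
[[-0.0, 0.0, 0.0], [-0.0, 0.0, 0.0], [-0.0, 0.0, 0.0], [-0.0, 0.0, 0.0], [-0.012, 0.0, -0.066], [-0.024, 0.0, -0.132], [-0.036, 0.0, -0.199], [-0.047, 0.0, -0.265], [-0.059, 0.0, -0.331], [-0.071, 0.0, -0.398]]
[[-0.0, 0.0, 0.0], [-0.0, 0.0, 0.0], [-0.0, 0.0, 0.0], [-0.0, 0.0, 0.0], [-0.0, 0.0, 0.0], [-0.0, 0.0, 0.0], [-0.0, 0.0, 0.0], [-0.0, 0.0, 0.0], [-0.0, 0.0, 0.0], [-0.0, 0.0, 0.0]]
[0.2, 0.2, 0.2, 0.2, 0.2, 0.2, 0.2, 0.2, 0.2, 0.2]
end tcp [0.4212 0.1352 0.2415] [-180.     10.01  -80.  ]
```

{"fn": "jog_arm", "kwargs": {
  "travel": [
    [0,0,0],
    [0,0,0],
    [0,0,0],
    [0,0,0],
    [-0.012,0.0,-0.066],
    [-0.024,0.0,-0.132],
    [-0.036,0.0,-0.199],
    [-0.047,0.0,-0.265],
    [-0.059,0.0,-0.331],
    [-0.071,0.0,-0.398]
  ],
  "dr": [
    [0,0,0],
    [0,0,0],
    [0,0,0],
    [0,0,0],
    [0,0,0],
    [0,0,0],
    [0,0,0],
    [0,0,0],
    [0,0,0],
    [0,0,0]
  ],
  "claw": [0.2,0.2,0.2,0.2,0.2,0.2,0.2,0.2,0.2,0.2]
}}

```text
time_s: 5.0
tcp_pos: [0.4208, 0.1346, 0.2421]
eef_rot: [-180.0, 10.0, -80.0]
contact_force: [0.5, 0.6, -1.9]
gripper_width: 0.0379
gripper_force: 19.6
```

```bash
python3 -c "
from plan import *
h=(.5855,-.188,.20)
go((h,0,10,.2,9),(h,0,10,.2,1))
"
```

```text
maxstep mm 41.1
[[0.078, -0.023, -0.0], [0.156, -0.046, -0.0], [0.234, -0.068, -0.001], [0.312, -0.091, -0.001], [0.39, -0.114, -0.001], [0.469, -0.137, -0.001], [0.547, -0.159, -0.001], [0.625, -0.182, -0.002], [0.703, -0.205, -0.002], [0.703, -0.205, -0.002]]
[[-0.0043, 0.0, -0.0243], [-0.0086, 0.0, -0.0486], [-0.0129, 0.0, -0.0729], [-0.0172, 0.0, -0.0973], [-0.0214, 0.0, -0.1216], [-0.0257, 0.0, -0.1459], [-0.03, 0.0, -0.1702], [-0.0343, 0.0, -0.1945], [-0.0386, 0.0, -0.2188], [-0.0386, 0.0, -0.2188]]
[0.2, 0.2, 0.2, 0.2, 0.2, 0.2, 0.2, 0.2, 0.2, 0.2]
end tcp [ 0.5823 -0.1881  0.1814] [-1.8e+02  1.0e+01 -1.0e-02]
```

Run:
```python
from h import *
c=r.capture("scene"); a=c["pixels"][60:260,120:320,::-1]
w=r.capture("wrist")["pixels"][100:360,130:400,::-1]
cv2.imwrite("pics/s2.png",np.hstack([cv2.resize(a,(400,400)),cv2.resize(w,(400,400))]))
```

```text
(no output)
```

View pics/s2.png

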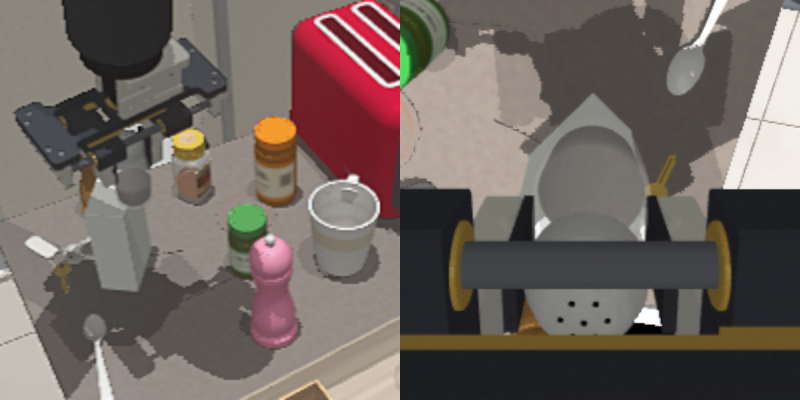

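```bash
cat > axis.py <<'E'
from h import *
from scipy.optimize import least_squares
def toolcloud(c):
    h,w=c["range_z"].shape; v,u=np.mgrid[0:h,0:w]; z=c["range_z"]
    P=np.stack([(u-c["cx"])/c["fx"]*z,-(v-c["cy"])/c["fy"]*z,-z],-1); H=np.array(c["hand_eye"])
    P=P@H[:3,:3].T+H[:3,3]; P[z==0]=np.nan; return P
if __name__=="__main__":
    st=r.get_state();c=r.capture("wrist"); P=toolcloud(c)
    d=r.regions_of("salt_center","wrist"); print([(x["conf"],x["extent"]) for x in d[:3]])
    M=R.from_euler('xyz',st["eef_rot"],degrees=True).as_matrix()
    q=P[d[0]["pixels"]]; q=q[~np.isnan(q[:,0])]
    W=q@M.T+st["tcp_pos"]; print(st["tcp_pos"],len(W),np.percentile(W,[2,50,98],axis=0).round(3))
    np.save("q.npy",q)
    print("tool",np.percentile(q,[2,50,98],axis=0).round(3))
    for lo,hi in [(-.04,-.02),(-.02,0),(0,.02),(.02,.04),(.04,.06)]:
        s=q[(q[:,2]>lo)&(q[:,2]<hi)]
        if len(s)>5: print(lo,len(s),np.percentile(s,[2,98],axis=0).round(3).tolist())
E
python3 axis.py
```

```text
[(0.84, [216.9, 177.0, 298.6, 316.0])]
[0.422907   0.13537711 0.24484559] 7420 [[0.408 0.111 0.215]
 [0.425 0.118 0.263]
 [0.442 0.136 0.294]]
tool [[-0.009 -0.017 -0.05 ]
 [ 0.014  0.    -0.021]
 [ 0.027  0.018  0.026]]
-0.04 1700 [[0.005, -0.015, -0.04], [0.017, 0.014, -0.02]]
-0.02 2183 [[0.006, -0.017, -0.02], [0.024, 0.018, -0.0]]
0 1088 [[0.011, -0.019, 0.0], [0.027, 0.019, 0.019]]
0.02 306 [[0.019, -0.013, 0.02], [0.028, 0.018, 0.032]]
```

Run:
```python
import numpy as np
from scipy.optimize import least_squares
q=np.load("q.npy")
for lo,hi in [(-.02,.035),(-.03,.035),(-.005,.035)]:
    s=q[(q[:,2]>lo)&(q[:,2]<hi)]
    def f(p): # axis through (p0,p1,0) dir (p2,p3,1)
        d=np.array([p[2],p[3],1]); d/=np.linalg.norm(d); v=s-[p[0],p[1],0]
        return np.linalg.norm(v-np.outer(v@d,d),axis=1)-p[4]
    for fix in (0,1):
        g=(lambda p:f(np.r_[p,.022])) if fix else f
        o=least_squares(g,[0.003,0,0.17,0] + ([] if fix else [.022]),loss='soft_l1',f_scale=.001)
        print(lo,hi,fix,o.x.round(4),"tilt",np.degrees(np.arctan(o.x[2:4])).round(1),"res",np.median(abs(g(o.x))).round(5))
# dome: top centre
t=q[q[:,2]<-.03]; 
o=least_squares(lambda p:np.linalg.norm(t-p[:3],axis=1)-p[3],[0,0,-.03,.017],loss='soft_l1',f_scale=.001);print("dome",o.x.round(4),abs(o.fun).mean())
```

```text
-0.02 0.035 0 [3.200e-03 2.000e-04 2.753e-01 2.310e-02 1.960e-02] tilt [15.4  1.3] res 0.00065
-0.02 0.035 1 [4.000e-04 1.000e-04 2.747e-01 2.140e-02] tilt [15.4  1.2] res 0.00069
-0.03 0.035 0 [3.400e-03 1.000e-04 3.083e-01 2.860e-02 1.940e-02] tilt [17.1  1.6] res 0.00056
-0.03 0.035 1 [2.000e-04 0.000e+00 3.032e-01 2.880e-02] tilt [16.9  1.7] res 0.00064
-0.005 0.035 0 [0.0036 0.0003 0.1522 0.0202 0.0206] tilt [8.7 1.2] res 0.0005
-0.005 0.035 1 [0.002  0.0003 0.1578 0.014 ] tilt [9.  0.8] res 0.00051
dome [-0.0027 -0.0008 -0.0328  0.0175] 0.000576204189921671
```

The shaker is held upright: its axis passes through the grasp point, with the foot about 58 mm below. Carrying on.

{"fn": "jog_arm", "kwargs": {
  "travel": [
    [0.078,-0.023,0],
    [0.156,-0.046,0],
    [0.234,-0.068,-0.001],
    [0.312,-0.091,-0.001],
    [0.39,-0.114,-0.001],
    [0.469,-0.137,-0.001],
    [0.547,-0.159,-0.001],
    [0.625,-0.182,-0.002],
    [0.703,-0.205,-0.002],
    [0.703,-0.205,-0.002]
  ],
  "dr": [
    [-0.0043,0.0,-0.0243],
    [-0.0086,0.0,-0.0486],
    [-0.0129,0.0,-0.0729],
    [-0.0172,0.0,-0.0973],
    [-0.0214,0.0,-0.1216],
    [-0.0257,0.0,-0.1459],
    [-0.03,0.0,-0.1702],
    [-0.0343,0.0,-0.1945],
    [-0.0386,0.0,-0.2188],
    [-0.0386,0.0,-0.2188]
  ],
  "claw": [0.2,0.2,0.2,0.2,0.2,0.2,0.2,0.2,0.2,0.2]
}}

```text
time_s: 6.45
tcp_pos: [0.5815, -0.19, 0.1776]
eef_rot: [-180.0, 10.3, -0.0]
contact_force: [-0.6, 1.2, -1.3]
gripper_width: 0.0384
gripper_force: 19.6
```

Run:
```python
from h import *
from fit import *
c=r.capture("wrist")
for _ in range(3): r.capture("wrist")
st=r.get_state(); print(st["tcp_pos"],st["eef_rot"])
c=r.capture("wrist"); P=cloud(c,st)
d=r.regions_of("ramekin","wrist"); print([(round(x["conf"],2),x["extent"]) for x in d[:3]])
q=near(P,(.5855,-.188),.045,.034,.046); print(len(q))
print("out/rim",cv2.minAreaRect(q[:,:2].astype(np.float32)*1000),circ(q,(.5855,-.188),.0308))
q=near(P,(.664,-.124),.055,.062,.074); print("cup",len(q),circ(q,(.664,-.124),.0385))
c=r.capture("wrist"); save(c,"w2")
```

```text
[ 0.58174049 -0.18783862  0.18051044] [-1.79980781e+02  1.00511248e+01 -5.88619746e-02]
[(0.59, [223.5, 108.6, 293.2, 178.4])]
790
out/rim ((587.897216796875, -186.2728729248047), (60.37971496582031, 64.4375228881836), 2.7365989685058594) (array([ 0.5859261 , -0.18632308]), np.float64(0.0009302558778510744))
cup 1757 (array([ 0.66442711, -0.12231994]), np.float64(0.000896137699123313))
```

```bash
python3 -c "
from plan import *
go(((.586,-.187,.078),0,10,.2,7),((.586,-.187,.0725),0,10,.2,3))
"
```

```text
maxstep mm 17.8
[[0.006, -0.0, 0.034], [0.012, -0.001, 0.069], [0.018, -0.001, 0.103], [0.025, -0.001, 0.137], [0.031, -0.002, 0.172], [0.037, -0.002, 0.206], [0.043, -0.002, 0.24], [0.044, -0.002, 0.244], [0.044, -0.002, 0.248], [0.045, -0.002, 0.251]]
[[-0.0, 0.0, -0.0], [-0.0, 0.0, -0.0], [-0.0, 0.0, -0.0], [-0.0, 0.0, -0.0], [-0.0, 0.0, -0.0], [-0.0, 0.0, -0.0], [-0.0, 0.0, -0.0], [-0.0, 0.0, -0.0], [-0.0, 0.0, -0.0], [-0.0, 0.0, -0.0]]
[0.2, 0.2, 0.2, 0.2, 0.2, 0.2, 0.2, 0.2, 0.2, 0.2]
end tcp [ 0.5827 -0.1871  0.0539] [-1.8e+02  1.0e+01 -1.0e-02]
```

{"fn": "jog_arm", "kwargs": {
  "travel": [
    [0.006,0,0.034],
    [0.012,-0.001,0.069],
    [0.018,-0.001,0.103],
    [0.025,-0.001,0.137],
    [0.031,-0.002,0.172],
    [0.037,-0.002,0.206],
    [0.043,-0.002,0.24],
    [0.044,-0.002,0.244],
    [0.044,-0.002,0.248],
    [0.045,-0.002,0.251]
  ],
  "dr": [
    [0,0,0],
    [0,0,0],
    [0,0,0],
    [0,0,0],
    [0,0,0],
    [0,0,0],
    [0,0,0],
    [0,0,0],
    [0,0,0],
    [0,0,0]
  ],
  "claw": [0.2,0.2,0.2,0.2,0.2,0.2,0.2,0.2,0.2,0.2]
}}

```text
time_s: 8.05
tcp_pos: [0.5831, -0.1875, 0.054]
eef_rot: [180.0, 9.9, -0.0]
contact_force: [0.4, -0.5, -2.5]
gripper_width: 0.0383
gripper_force: 19.7
```

{"fn": "jog_arm", "kwargs": {
  "travel": [
    [0,0,0.001],
    [0,0,0.001],
    [0,0,0.002],
    [0,0,0.002],
    [0.001,0,0.003],
    [0.001,0,0.003],
    [0.001,0,0.004],
    [0.001,0,0.004],
    [0.001,0,0.004],
    [0.001,0,0.004]
  ],
  "dr": [
    [0,0,0],
    [0,0,0],
    [0,0,0],
    [0,0,0],
    [0,0,0],
    [0,0,0],
    [0,0,0],
    [0,0,0],
    [0,0,0],
    [0,0,0]
  ],
  "claw": [0.2,0.2,0.2,0.2,0.2,0.2,0.2,0.2,0.2,0.2]
}}

```text
time_s: 9.3
tcp_pos: [0.5831, -0.1875, 0.0524]
eef_rot: [180.0, 10.0, 0.0]
contact_force: [-1.3, 1.6, 8.2]
gripper_width: 0.0383
gripper_force: 20.3
```

```bash
cat >> plan.py <<'E'
def moved(t):
    p,o=load(); p=p+o.apply(np.array(t)*.5); json.dump([p.tolist(),o.as_quat().tolist()],open(F,"w"))
def cur(): # current grasp point
    p,o=load(); return p-.019*o.apply([0,0,1])
E
python3 -c "
from plan import *
moved([.001,0,.004]); g=cur();print(g)
h=g+[0,0,.14]
go((g,0,10,.68,5),(h,0,10,.68,5))
"
```

```text
[ 0.58613579 -0.18706511  0.07055805]
maxstep mm 28.4
[[0.0, 0.0, -0.0], [0.0, 0.0, -0.0], [0.0, 0.0, -0.0], [0.0, 0.0, -0.0], [0.0, 0.0, -0.0], [-0.01, 0.0, -0.055], [-0.019, 0.0, -0.11], [-0.029, 0.0, -0.165], [-0.039, -0.0, -0.221], [-0.049, -0.0, -0.276]]
[[-0.0, 0.0, -0.0], [-0.0, 0.0, -0.0], [-0.0, 0.0, -0.0], [-0.0, 0.0, -0.0], [-0.0, 0.0, -0.0], [-0.0, 0.0, -0.0], [-0.0, 0.0, -0.0], [-0.0, 0.0, -0.0], [-0.0, 0.0, -0.0], [-0.0, 0.0, -0.0]]
[0.68, 0.68, 0.68, 0.68, 0.68, 0.68, 0.68, 0.68, 0.68, 0.68]
end tcp [ 0.5827 -0.1871  0.192 ] [-1.8e+02  1.0e+01 -1.0e-02]
```

{"fn": "jog_arm", "kwargs": {
  "travel": [
    [0,0,0],
    [0,0,0],
    [0,0,0],
    [0,0,0],
    [0,0,0],
    [-0.01,0.0,-0.055],
    [-0.019,0.0,-0.11],
    [-0.029,0.0,-0.165],
    [-0.039,0,-0.221],
    [-0.049,0,-0.276]
  ],
  "dr": [
    [0,0,0],
    [0,0,0],
    [0,0,0],
    [0,0,0],
    [0,0,0],
    [0,0,0],
    [0,0,0],
    [0,0,0],
    [0,0,0],
    [0,0,0]
  ],
  "claw": [0.47,0.5,0.55,0.62,0.68,0.68,0.68,0.68,0.68,0.68]
}}

```text
time_s: 10.55
tcp_pos: [0.5825, -0.1874, 0.1925]
eef_rot: [-180.0, 10.0, -0.0]
contact_force: [0.9, 0.1, -0.1]
gripper_width: 0.0595
gripper_force: 0.0
```

Run:
```python
from h import *
from fit import *
for _ in range(3): r.capture("wrist")
st=r.get_state(); c=r.capture("wrist"); P=cloud(c,st); save(c,"w3")
q=near(P,(.586,-.187),.04,.05,.12); print(len(q),np.percentile(q,[1,50,99],axis=0).round(3)); t=q[q[:,2]>.09];print(cv2.minAreaRect(t[:,:2].astype(np.float32)*1000))
from plan import go,cur
print(cur())
h=(.428,.336,.30)
go(((.5,.1,.29),-20,0,.85,7),((.46,.22,.29),-55,0,.85,3))
```

```text
2150 [[ 0.573 -0.204  0.051]
 [ 0.595 -0.186  0.094]
 [ 0.606 -0.168  0.102]]
((586.3121337890625, -185.03074645996094), (33.672943115234375, 33.332740783691406), 47.39167404174805)
[ 0.58597943 -0.18706665  0.21071591]
maxstep mm 44.2
[[-0.027, -0.082, -0.018], [-0.054, -0.164, -0.036], [-0.082, -0.246, -0.054], [-0.109, -0.328, -0.072], [-0.136, -0.41, -0.091], [-0.163, -0.492, -0.109], [-0.19, -0.574, -0.127], [-0.217, -0.654, -0.122], [-0.243, -0.734, -0.118], [-0.269, -0.814, -0.113]]
[[0.0007, 0.0039, 0.0079], [0.0014, 0.0079, 0.0158], [0.0021, 0.0118, 0.0237], [0.0028, 0.0157, 0.0316], [0.0035, 0.0196, 0.0396], [0.0042, 0.0236, 0.0475], [0.0048, 0.0275, 0.0554], [0.0077, 0.0271, 0.0877], [0.0105, 0.0264, 0.12], [0.0133, 0.0256, 0.1523]]
[0.85, 0.85, 0.85, 0.85, 0.85, 0.85, 0.85, 0.85, 0.85, 0.85]
end tcp [0.4601 0.22   0.271 ] [179.99   0.   -54.98]
```

View pics/w3.png

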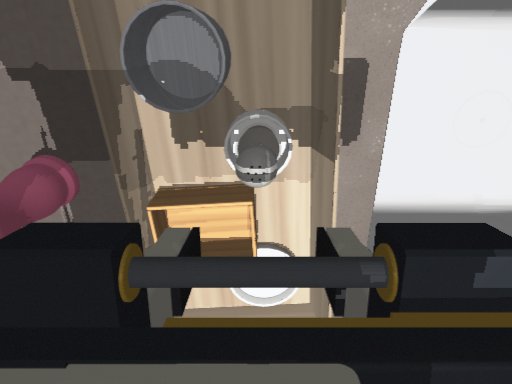

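Salt stands upright in the ramekin (about (258,150)). Next is the mill.

Run:
```python
from plan import *
json.dump([[.5827,-.1871,.192],ori(0,10).as_quat().tolist()],open(F,"w"))
go(((.429,.336,.27),-90,0,.85,10))
```

```text
maxstep mm 55.1
[[-0.032, -0.105, -0.006], [-0.065, -0.209, -0.013], [-0.097, -0.314, -0.019], [-0.129, -0.418, -0.025], [-0.162, -0.523, -0.031], [-0.194, -0.628, -0.038], [-0.226, -0.732, -0.044], [-0.259, -0.837, -0.05], [-0.291, -0.942, -0.057], [-0.323, -1.046, -0.063]]
[[0.0022, 0.0022, 0.0249], [0.0044, 0.0044, 0.0499], [0.0065, 0.0065, 0.0748], [0.0087, 0.0087, 0.0997], [0.0109, 0.0109, 0.1247], [0.0131, 0.0131, 0.1496], [0.0153, 0.0153, 0.1745], [0.0174, 0.0174, 0.1994], [0.0196, 0.0196, 0.2244], [0.0218, 0.0218, 0.2493]]
[0.85, 0.85, 0.85, 0.85, 0.85, 0.85, 0.85, 0.85, 0.85, 0.85]
end tcp [0.4291 0.3359 0.2511] [179.99   0.   -90.  ]
```

{"fn": "jog_arm", "kwargs": {
  "travel": [
    [-0.032,-0.105,-0.006],
    [-0.065,-0.209,-0.013],
    [-0.097,-0.314,-0.019],
    [-0.129,-0.418,-0.025],
    [-0.162,-0.523,-0.031],
    [-0.194,-0.628,-0.038],
    [-0.226,-0.732,-0.044],
    [-0.259,-0.837,-0.05],
    [-0.291,-0.942,-0.057],
    [-0.291,-0.942,-0.057]
  ],
  "dr": [
    [0.0022,0.0022,0.0249],
    [0.0044,0.0044,0.0499],
    [0.0065,0.0065,0.0748],
    [0.0087,0.0087,0.0997],
    [0.0109,0.0109,0.1247],
    [0.0131,0.0131,0.1496],
    [0.0153,0.0153,0.1745],
    [0.0174,0.0174,0.1994],
    [0.0196,0.0196,0.2244],
    [0.0196,0.0196,0.2244]
  ],
  "claw": [0.85,0.85,0.85,0.85,0.85,0.85,0.85,0.85,0.85,0.85]
}}

```text
time_s: 12.0
tcp_pos: [0.4429, 0.2866, 0.2442]
eef_rot: [179.2, 0.8, -81.0]
contact_force: [-0.5, -0.2, 0.1]
gripper_width: 0.0744
gripper_force: 0.0
```

Run:
```python
from h import *
from fit import *
for _ in range(3): r.capture("wrist")
st=r.get_state(); c=r.capture("wrist"); P=cloud(c,st); print(st["tcp_pos"],st["eef_rot"])
q=near(P,(.428,.336),.04,.13,.142); print(len(q)); print(circ(q,(.428,.336),.024) if len(q)>5 else "")
q=near(P,(.428,.336),.04,.148,.17); print(len(q),cv2.minAreaRect(q[:,:2].astype(np.float32)*1000),q[:,2].max()) if len(q)>5 else 0
q=near(P,(.418,.2235),.06,.129,.15); print("carton",len(q),cv2.minAreaRect(q[:,:2].astype(np.float32)*1000))
from plan import *
o=ori(0,10); p=np.array([.5827,-.1871,.192])+o.apply(np.array([-.291,-.942,-.057])*.5)
o=o*R.from_rotvec(np.array([.0196,.0196,.2244])*2*np.pi)
print(p,o.as_euler('xyz',degrees=True)); json.dump([p.tolist(),o.as_quat().tolist()],open(F,"w"))
```

```text
[0.44393558 0.28314263 0.24398327] [179.17649779   0.78760573 -80.95302535]
510
(array([0.42713483, 0.33846787]), np.float64(0.0007693062310169269))
628 ((428.4453430175781, 328.69415283203125), (34.530616760253906, 17.909461975097656), 8.895224571228027) 0.1609067909169145
carton 6293 ((418.0094909667969, 224.13330078125), (80.14636993408203, 48.047786712646484), 54.92861557006836)
[0.44435945 0.2839     0.24533283] [179.26479409   0.84379366 -81.03755666]
```

Run:
```python
from plan import *
g=(.428,.3375,.137)
go(((.428,.3375,.255),-90,0,.85,2),(g,-90,0,.85,4),(g,-90,0,.3,4))
```

```text
maxstep mm 29.5
[[-0.055, 0.008, 0.01], [-0.111, 0.015, 0.02], [-0.11, 0.015, 0.079], [-0.109, 0.014, 0.138], [-0.108, 0.013, 0.197], [-0.107, 0.012, 0.256], [-0.107, 0.012, 0.256], [-0.107, 0.012, 0.256], [-0.107, 0.012, 0.256], [-0.107, 0.012, 0.256]]
[[0.0011, 0.0011, 0.0125], [0.0022, 0.0022, 0.0249], [0.0022, 0.0022, 0.0249], [0.0022, 0.0022, 0.0249], [0.0022, 0.0022, 0.0249], [0.0022, 0.0022, 0.0249], [0.0022, 0.0022, 0.0249], [0.0022, 0.0022, 0.0249], [0.0022, 0.0022, 0.0249], [0.0022, 0.0022, 0.0249]]
[0.85, 0.85, 0.85, 0.85, 0.85, 0.85, 0.3, 0.3, 0.3, 0.3]
end tcp [0.4282 0.3374 0.1182] [ 1.7999e+02 -1.0000e-02 -9.0000e+01]
```

{"fn": "jog_arm", "kwargs": {
  "travel": [
    [-0.055,0.008,0.01],
    [-0.111,0.015,0.02],
    [-0.11,0.015,0.079],
    [-0.109,0.014,0.138],
    [-0.108,0.013,0.197],
    [-0.107,0.012,0.256],
    [-0.107,0.012,0.256],
    [-0.107,0.012,0.256],
    [-0.107,0.012,0.256],
    [-0.107,0.012,0.256]
  ],
  "dr": [
    [0.0011,0.0011,0.0125],
    [0.0022,0.0022,0.0249],
    [0.0022,0.0022,0.0249],
    [0.0022,0.0022,0.0249],
    [0.0022,0.0022,0.0249],
    [0.0022,0.0022,0.0249],
    [0.0022,0.0022,0.0249],
    [0.0022,0.0022,0.0249],
    [0.0022,0.0022,0.0249],
    [0.0022,0.0022,0.0249]
  ],
  "claw": [0.85,0.85,0.85,0.85,0.85,0.85,0.85,0.3,0.3,0.3],
  "newtons": 30
}}

```text
time_s: 13.45
tcp_pos: [0.4285, 0.3375, 0.1188]
eef_rot: [-180.0, 0.1, -90.0]
contact_force: [-0.5, -0.2, 0.1]
gripper_width: 0.0497
gripper_force: 0.2
```

Run:
```python
from plan import *
g=cur()
go((g,-90,0,.3,3),(g+[0,0,.20],-90,0,.3,7))
```

```text
maxstep mm 29.0
[[-0.0, -0.0, -0.0], [-0.0, -0.0, -0.0], [-0.0, -0.0, -0.0], [0.0, 0.0, -0.057], [0.0, 0.0, -0.114], [0.0, 0.0, -0.171], [0.0, 0.0, -0.229], [0.0, 0.0, -0.286], [0.0, 0.0, -0.343], [0.0, 0.0, -0.4]]
[[0.0, -0.0, 0.0], [0.0, -0.0, 0.0], [0.0, -0.0, 0.0], [0.0, -0.0, 0.0], [0.0, -0.0, 0.0], [0.0, -0.0, 0.0], [0.0, -0.0, 0.0], [0.0, -0.0, 0.0], [0.0, -0.0, 0.0], [0.0, -0.0, 0.0]]
[0.3, 0.3, 0.3, 0.3, 0.3, 0.3, 0.3, 0.3, 0.3, 0.3]
end tcp [0.4282 0.3374 0.3182] [ 1.7999e+02 -1.0000e-02 -9.0000e+01]
```

{"fn": "jog_arm", "kwargs": {
  "travel": [
    [0,0,0],
    [0,0,0],
    [0,0,0],
    [0,0,-0.057],
    [0,0,-0.114],
    [0,0,-0.171],
    [0,0,-0.229],
    [0,0,-0.286],
    [0,0,-0.343],
    [0,0,-0.4]
  ],
  "dr": [
    [0,0,0],
    [0,0,0],
    [0,0,0],
    [0,0,0],
    [0,0,0],
    [0,0,0],
    [0,0,0],
    [0,0,0],
    [0,0,0],
    [0,0,0]
  ],
  "claw": [0.3,0.3,0.3,0.3,0.3,0.3,0.3,0.3,0.3,0.3]
}}

```text
time_s: 14.7
tcp_pos: [0.4278, 0.3369, 0.3183]
eef_rot: [179.9, -0.0, -90.0]
contact_force: [0.5, 1.4, -2.0]
gripper_width: 0.0467
gripper_force: 30.0
```

Run:
```python
from plan import *
print(cur())
a=(.52,.12,.345);b=(.664,-.122,.30)
go((a,-90,0,.3,5),(b,-90,0,.3,5))
```

```text
[0.42821062 0.33744177 0.33722209]
maxstep mm 57.2
[[0.087, -0.037, -0.003], [0.174, -0.073, -0.006], [0.261, -0.11, -0.009], [0.348, -0.147, -0.012], [0.435, -0.184, -0.016], [0.532, -0.241, 0.002], [0.628, -0.299, 0.02], [0.725, -0.356, 0.039], [0.822, -0.414, 0.057], [0.919, -0.472, 0.075]]
[[0.0, -0.0, 0.0], [0.0, -0.0, 0.0], [0.0, -0.0, 0.0], [0.0, -0.0, 0.0], [0.0, -0.0, 0.0], [0.0, -0.0, 0.0], [0.0, -0.0, 0.0], [0.0, -0.0, 0.0], [0.0, -0.0, 0.0], [0.0, -0.0, 0.0]]
[0.3, 0.3, 0.3, 0.3, 0.3, 0.3, 0.3, 0.3, 0.3, 0.3]
end tcp [ 0.6642 -0.1221  0.2808] [ 1.7999e+02 -1.0000e-02 -9.0000e+01]
```

{"fn": "jog_arm", "kwargs": {
  "travel": [
    [0.06,-0.025,-0.002],
    [0.12,-0.05,-0.004],
    [0.18,-0.076,-0.006],
    [0.24,-0.102,-0.009],
    [0.3,-0.127,-0.011],
    [0.36,-0.152,-0.013],
    [0.42,-0.178,-0.016],
    [0.48,-0.21,-0.01],
    [0.53,-0.24,0.0],
    [0.55,-0.252,0.004]
  ],
  "dr": [
    [0,0,0],
    [0,0,0],
    [0,0,0],
    [0,0,0],
    [0,0,0],
    [0,0,0],
    [0,0,0],
    [0,0,0],
    [0,0,0],
    [0,0,0]
  ],
  "claw": [0.3,0.3,0.3,0.3,0.3,0.3,0.3,0.3,0.3,0.3]
}}

```text
time_s: 15.95
tcp_pos: [0.5542, 0.0609, 0.3148]
eef_rot: [179.9, -0.0, -90.1]
contact_force: [-0.2, -0.8, -1.5]
gripper_width: 0.0466
gripper_force: 30.0
```

{"fn": "jog_arm", "kwargs": {
  "travel": [
    [0.045,-0.026,0.008],
    [0.09,-0.052,0.016],
    [0.14,-0.082,0.025],
    [0.19,-0.112,0.034],
    [0.24,-0.142,0.044],
    [0.29,-0.172,0.055],
    [0.33,-0.198,0.064],
    [0.36,-0.215,0.07],
    [0.369,-0.22,0.071],
    [0.369,-0.22,0.071]
  ],
  "dr": [
    [0,0,0],
    [0,0,0],
    [0,0,0],
    [0,0,0],
    [0,0,0],
    [0,0,0],
    [0,0,0],
    [0,0,0],
    [0,0,0],
    [0,0,0]
  ],
  "claw": [0.3,0.3,0.3,0.3,0.3,0.3,0.3,0.3,0.3,0.3]
}}

```text
time_s: 17.2
tcp_pos: [0.6641, -0.1223, 0.2804]
eef_rot: [180.0, -0.0, -90.0]
contact_force: [-0.9, 0.3, -1.7]
gripper_width: 0.0466
gripper_force: 30.0
```

Run:
```python
from h import *
from fit import *
from axis import toolcloud
for _ in range(3): r.capture("wrist")
st=r.get_state(); c=r.capture("wrist"); P=cloud(c,st); print(st["tcp_pos"],st["eef_rot"],st["contact_force"]); save(c,"w4")
q=near(P,(.664,-.122),.055,.062,.074); print("cup",len(q),circ(q,(.664,-.122),.0385))
s=r.capture("scene"); P=cloud(s); 
tp=st["tcp_pos"]
for lo in np.arange(.13,.33,.02):
    q=near(P,tp[:2],.05,lo,lo+.02)
    if len(q)>5: print(round(lo,2),len(q),np.percentile(q,[2,50,98],axis=0).round(3)[:,:2].tolist())
im=s["pixels"][100:300,250:450,::-1]; w=c["pixels"][:,:,::-1]
cv2.imwrite("pics/s4.png",np.hstack([cv2.resize(im,(384,384)),cv2.resize(w,(410,384))]))
```

```text
[ 0.66401255 -0.1217688   0.28084679] [-1.79970132e+02  3.10822216e-03 -8.99760810e+01] [ 0.37901753 -0.03624612 -1.90242688]
cup 375 (array([ 0.66486581, -0.12169294]), np.float64(0.000785205877031743))
0.15 53 [[0.636, -0.151], [0.645, -0.142], [0.675, -0.111]]
0.17 213 [[0.636, -0.151], [0.647, -0.14], [0.683, -0.105]]
0.19 201 [[0.638, -0.15], [0.647, -0.142], [0.676, -0.11]]
0.21 224 [[0.64, -0.147], [0.649, -0.139], [0.679, -0.11]]
0.23 154 [[0.645, -0.143], [0.651, -0.137], [0.675, -0.114]]
0.25 115 [[0.642, -0.146], [0.65, -0.139], [0.671, -0.116]]
0.27 170 [[0.625, -0.148], [0.65, -0.141], [0.697, -0.12]]
0.29 389 [[0.624, -0.149], [0.653, -0.135], [0.701, -0.117]]
0.31 243 [[0.621, -0.142], [0.673, -0.134], [0.705, -0.116]]
```

View pics/s4.png

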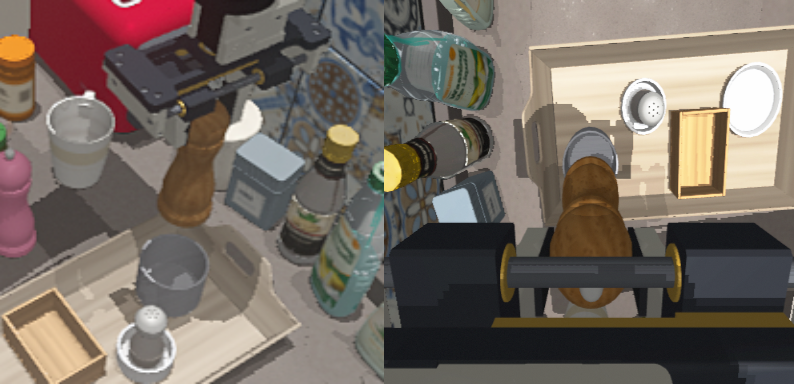

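```bash
python3 - <<'E'
from h import *
from fit import *
s=r.capture("scene"); P=cloud(s)
q=near(P,(.664,-.122),.05,.12,.26); print(np.sort(q[:,2])[[0,2,5,20]])
for lo,hi,rad in [(.158,.168,.029),(.163,.175,.029),(.168,.19,.029)]:
    q=near(P,(.664,-.122),.05,lo,hi); print(len(q),circ(q,(.664,-.122),rad))
q=near(P,(.664,-.122),.05,.20,.245)
f=least_squares(lambda p:np.hypot(q[:,0]-p[0]-p[2]*(q[:,2]-.22),q[:,1]-p[1]-p[3]*(q[:,2]-.22))-(p[4]+p[5]*(q[:,2]-.22)),[.664,-.122,0,0,.02,0],loss='soft_l1',f_scale=.001); print(f.x.round(4))
q=near(P,(.664,-.124),.055,.02,.064); print("cup",len(q),circ(q,(.664,-.124),.040))
from plan import *
moved([.55,-.252,.004])
E
python3 - <<'E'
import sys; sys.path.insert(0,'.'); import os; os.chdir('.')
from plan import *
json.dump([[.4282+.0,.3374,.3182],ori(-90,0).as_quat().tolist()],open(F,"w"))
moved([.55,-.252,.004]); moved([.369,-.22,.071]); print(cur(),load()[0])
go(((.6645,-.122,.165),-90,0,.3,8),((.6645,-.122,.156),-90,0,.3,2))
E
```

```text
[0.16313072 0.16423813 0.1645119  0.16654386]
39 (array([ 0.66561311, -0.12185732]), np.float64(0.0004662033520560979))
109 (array([ 0.66533551, -0.1220691 ]), np.float64(0.0006806478789697784))
228 (array([ 0.66674157, -0.12070281]), np.float64(0.0014137618046298865))
[ 0.6645 -0.1233 -0.018  -0.0324  0.0225 -0.2228]
cup 760 (array([ 0.66443966, -0.1261195 ]), np.float64(0.0016970676891664288))
[ 0.6642 -0.1221  0.2997] [ 0.6642 -0.1221  0.2807]
maxstep mm 17.0
[[-0.0, -0.0, 0.034], [-0.0, -0.0, 0.067], [-0.0, -0.0, 0.101], [-0.0, -0.0, 0.135], [-0.0, -0.0, 0.168], [-0.0, -0.0, 0.202], [-0.0, -0.001, 0.236], [-0.0, -0.001, 0.269], [-0.0, -0.001, 0.278], [-0.0, -0.001, 0.287]]
[[0.0, 0.0, 0.0], [0.0, 0.0, 0.0], [0.0, 0.0, 0.0], [0.0, 0.0, 0.0], [0.0, 0.0, 0.0], [0.0, 0.0, 0.0], [0.0, 0.0, 0.0], [0.0, 0.0, 0.0], [0.0, 0.0, 0.0], [0.0, 0.0, 0.0]]
[0.3, 0.3, 0.3, 0.3, 0.3, 0.3, 0.3, 0.3, 0.3, 0.3]
end tcp [ 0.6647 -0.1221  0.1372] [180.   0. -90.]
```

{"fn": "jog_arm", "kwargs": {
  "travel": [
    [0.005,0,0.034],
    [0.006,0,0.067],
    [0.006,0,0.101],
    [0.006,0,0.135],
    [0.006,0,0.168],
    [0.006,0,0.202],
    [0.006,0,0.236],
    [0.006,0,0.269],
    [0.006,0,0.278],
    [0.006,0,0.287]
  ],
  "dr": [
    [0,0,0],
    [0,0,0],
    [0,0,0],
    [0,0,0],
    [0,0,0],
    [0,0,0],
    [0,0,0],
    [0,0,0],
    [0,0,0],
    [0,0,0]
  ],
  "claw": [0.3,0.3,0.3,0.3,0.3,0.3,0.3,0.3,0.3,0.3]
}}

```text
time_s: 18.75
tcp_pos: [0.6645, -0.1255, 0.1369]
eef_rot: [-180.0, -0.0, -90.0]
contact_force: [0.0, -0.6, -1.0]
gripper_width: 0.0472
gripper_force: 30.0
```

{"fn": "jog_arm", "kwargs": {
  "travel": [
    [0,0,0.002],
    [0,0,0.004],
    [0,0,0.006],
    [0,0,0.007],
    [0,0,0.008],
    [0,0,0.009],
    [0,0,0.01],
    [0,0,0.011],
    [0,0,0.012],
    [0,0,0.012]
  ],
  "dr": [
    [0,0,0],
    [0,0,0],
    [0,0,0],
    [0,0,0],
    [0,0,0],
    [0,0,0],
    [0,0,0],
    [0,0,0],
    [0,0,0],
    [0,0,0]
  ],
  "claw": [0.3,0.3,0.3,0.3,0.3,0.3,0.3,0.3,0.3,0.3]
}}

```text
time_s: 20.0
tcp_pos: [0.6643, -0.1257, 0.1317]
eef_rot: [-180.0, -0.0, -90.0]
contact_force: [-1.4, 0.6, 5.3]
gripper_width: 0.0466
gripper_force: 30.0
```

{"fn": "jog_arm", "kwargs": {
  "travel": [
    [0,0,0],
    [0,0,0],
    [0,0,0],
    [0,0,0],
    [0,0,0],
    [0,0,-0.05],
    [0,0,-0.11],
    [0,0,-0.17],
    [0,0,-0.23],
    [0,0,-0.28]
  ],
  "dr": [
    [0,0,0],
    [0,0,0],
    [0,0,0],
    [0,0,0],
    [0,0,0],
    [0,0,0],
    [0,0,0],
    [0,0,0],
    [0,0,0],
    [0,0,0]
  ],
  "claw": [0.54,0.57,0.62,0.7,0.78,0.78,0.78,0.78,0.78,0.78]
}}

```text
time_s: 21.25
tcp_pos: [0.6643, -0.1254, 0.2722]
eef_rot: [-180.0, -0.0, -90.0]
contact_force: [-0.1, 0.2, 0.4]
gripper_width: 0.0684
gripper_force: 0.0
```

Run:
```python
from h import *
from fit import *
import plan as pl
p=np.array([.6642+0,-.1221-.003,.2807-.1435-.006+.14]); pl.json.dump([p.tolist(),pl.ori(-90,0).as_quat().tolist()],open(pl.F,"w"))
for _ in range(3): r.capture("wrist")
st=r.get_state(); c=r.capture("wrist"); P=cloud(c,st); print(st["tcp_pos"],p,st["eef_rot"])
q=near(P,(.665,-.122),.04,.10,.2); print("top z",np.percentile(q[:,2],99)); q=near(P,(.665,-.122),.04,.142,.155); print(len(q),circ(q,(.665,-.122),.024))
s=r.capture("scene"); save(s,"s5"); P=cloud(s); q=near(P,(.665,-.122),.04,.142,.155); print("scene head",len(q),circ(q,(.665,-.122),.024))
q=near(P,(.665,-.122),.04,.15,.19); print(q[:,2].max())
h=(.6555,.252,.23)
print(); pl.go(((.64,-.02,.285),-90,0,.85,3),((.63,.15,.27),-140,0,.85,5),((.6365,.2,.25),-155,0,.85,2))
```

```text
[ 0.66481334 -0.12537358  0.27244704] [ 0.6642 -0.1251  0.2712] [-1.79838123e+02  1.10160503e-03 -9.00077647e+01]
top z 0.1777825262007311
472 (array([ 0.66288554, -0.1249831 ]), np.float64(0.0007095768356702257))
scene head 124 (array([ 0.66364959, -0.12858821]), np.float64(0.0007801040452183935))
0.17919540770358577

maxstep mm 36.0
[[-0.07, 0.016, 0.003], [-0.14, 0.032, 0.007], [-0.21, 0.048, 0.01], [-0.278, 0.052, 0.016], [-0.346, 0.056, 0.022], [-0.414, 0.06, 0.028], [-0.482, 0.064, 0.034], [-0.55, 0.068, 0.04], [-0.6, 0.062, 0.06], [-0.65, 0.055, 0.08]]
[[0.0, 0.0, 0.0], [0.0, 0.0, 0.0], [0.0, 0.0, 0.0], [-0.0, -0.0, 0.0278], [-0.0, -0.0, 0.0556], [-0.0, -0.0, 0.0833], [-0.0, -0.0, 0.1111], [-0.0, -0.0, 0.1389], [-0.0, -0.0, 0.1597], [-0.0, -0.0, 0.1806]]
[0.85, 0.85, 0.85, 0.85, 0.85, 0.85, 0.85, 0.85, 0.85, 0.85]
end tcp [0.6367 0.1999 0.2312] [ 180.     -0.   -155.02]
```

Mill is down in the cup: its top is at z = 0.178, as expected. On to the honey.

{"fn": "jog_arm", "kwargs": {
  "travel": [
    [-0.07,0.016,0.003],
    [-0.14,0.032,0.007],
    [-0.21,0.048,0.01],
    [-0.278,0.052,0.016],
    [-0.346,0.056,0.022],
    [-0.414,0.06,0.028],
    [-0.482,0.064,0.034],
    [-0.55,0.068,0.04],
    [-0.6,0.062,0.06],
    [-0.65,0.055,0.08]
  ],
  "dr": [
    [0,0,0],
    [0,0,0],
    [0,0,0],
    [0,0,0.0278],
    [0,0,0.0556],
    [0,0,0.0833],
    [0,0,0.1111],
    [0,0,0.1389],
    [0,0,0.1597],
    [0,0,0.1806]
  ],
  "claw": [0.95,0.95,0.95,0.95,0.95,0.95,0.95,0.95,0.95,0.95]
}}

```text
time_s: 22.75
tcp_pos: [0.6361, 0.2004, 0.2292]
eef_rot: [-180.0, -0.1, -155.3]
contact_force: [0.4, 0.3, -0.1]
gripper_width: 0.0831
gripper_force: 0.0
```

Run:
```python
from h import *
from fit import *
import plan as pl
for _ in range(3): r.capture("wrist")
st=r.get_state(); c=r.capture("wrist"); P=cloud(c,st); print(st["tcp_pos"],st["eef_rot"])
q=near(P,(.6555,.252),.04,.112,.13); print("lid",len(q),cv2.minAreaRect(q[:,:2].astype(np.float32)*1000) if len(q) else "")
q=near(P,(.6555,.252),.045,.01,.085); print(len(q),circ(q,(.6555,.252),.029) if len(q)>5 else "")
g=(.6555,.252,.085)
pl.go(((.6555,.252,.225),-180,0,.95,3),(g,-180,0,.95,5),(g,-180,0,.95,2))
```

```text
[0.63584377 0.20029623 0.22849233] [-179.984369    -0.2194832 -154.9194064]
lid 2849 ((652.8646850585938, 251.271728515625), (50.010276794433594, 54.50510787963867), 24.25646209716797)
864 (array([0.65546418, 0.25237667]), np.float64(0.00011349810830078855))
maxstep mm 28.0
[[-0.026, 0.026, 0.017], [-0.052, 0.052, 0.034], [-0.078, 0.079, 0.05], [-0.078, 0.079, 0.106], [-0.078, 0.079, 0.162], [-0.078, 0.079, 0.218], [-0.078, 0.079, 0.274], [-0.078, 0.079, 0.33], [-0.078, 0.079, 0.33], [-0.078, 0.079, 0.33]]
[[-0.0, -0.0, 0.0231], [-0.0, -0.0, 0.0463], [-0.0, -0.0, 0.0694], [-0.0, -0.0, 0.0694], [-0.0, -0.0, 0.0694], [-0.0, -0.0, 0.0694], [-0.0, -0.0, 0.0694], [-0.0, -0.0, 0.0694], [-0.0, -0.0, 0.0694], [-0.0, -0.0, 0.0694]]
[0.95, 0.95, 0.95, 0.95, 0.95, 0.95, 0.95, 0.95, 0.95, 0.95]
end tcp [0.6554 0.2522 0.0662] [-180.    0.  180.]
```

{"fn": "jog_arm", "kwargs": {
  "travel": [
    [-0.026,0.026,0.017],
    [-0.052,0.052,0.034],
    [-0.078,0.079,0.05],
    [-0.078,0.079,0.106],
    [-0.078,0.079,0.162],
    [-0.078,0.079,0.218],
    [-0.078,0.079,0.274],
    [-0.078,0.079,0.33],
    [-0.078,0.079,0.33],
    [-0.078,0.079,0.33]
  ],
  "dr": [
    [0,0,0.0231],
    [0,0,0.0463],
    [0,0,0.0694],
    [0,0,0.0694],
    [0,0,0.0694],
    [0,0,0.0694],
    [0,0,0.0694],
    [0,0,0.0694],
    [0,0,0.0694],
    [0,0,0.0694]
  ],
  "claw": [0.95,0.95,0.95,0.95,0.95,0.95,0.95,0.95,0.95,0.5],
  "newtons": 35
}}

```text
time_s: 24.2
tcp_pos: [0.6561, 0.2516, 0.067]
eef_rot: [180.0, 0.1, -180.0]
contact_force: [0.6, -0.5, 0.3]
gripper_width: 0.0777
gripper_force: 0.0
```

{"fn": "jog_arm", "kwargs": {
  "travel": [
    [0,0,0],
    [0,0,0],
    [0,0,0],
    [0,0,0],
    [0,0,-0.05],
    [0,0,-0.1],
    [0,0,-0.16],
    [0,0,-0.22],
    [0,0,-0.28],
    [0,0,-0.33]
  ],
  "dr": [
    [0,0,0],
    [0,0,0],
    [0,0,0],
    [0,0,0],
    [0,0,0],
    [0,0,0],
    [0,0,0],
    [0,0,0],
    [0,0,0],
    [0,0,0]
  ],
  "claw": [0.4,0.4,0.4,0.4,0.4,0.4,0.4,0.4,0.4,0.4]
}}

```text
time_s: 25.45
tcp_pos: [0.6549, 0.2519, 0.2311]
eef_rot: [-180.0, -0.1, 180.0]
contact_force: [0.3, 0.3, -3.6]
gripper_width: 0.0578
gripper_force: 35.0
```

Run:
```python
from h import *
import plan as pl
print(r.get_state()["tcp_pos"])
pl.moved([0,0,-.33]); print(pl.cur())
pl.go(((.50,.03,.29),-180,0,.4,10))
```

```text
[0.65487836 0.25191605 0.23113973]
[0.65536718 0.25217606 0.2502    ]
maxstep mm 27.6
[[0.031, -0.044, -0.008], [0.062, -0.089, -0.016], [0.093, -0.133, -0.024], [0.124, -0.178, -0.032], [0.155, -0.222, -0.04], [0.186, -0.267, -0.048], [0.218, -0.311, -0.056], [0.249, -0.355, -0.064], [0.28, -0.4, -0.072], [0.311, -0.444, -0.08]]
[[-0.0, -0.0, -0.0], [-0.0, -0.0, -0.0], [-0.0, -0.0, -0.0], [-0.0, -0.0, -0.0], [-0.0, -0.0, -0.0], [-0.0, -0.0, -0.0], [-0.0, -0.0, -0.0], [-0.0, -0.0, -0.0], [-0.0, -0.0, -0.0], [-0.0, -0.0, -0.0]]
[0.4, 0.4, 0.4, 0.4, 0.4, 0.4, 0.4, 0.4, 0.4, 0.4]
end tcp [0.4999 0.0302 0.2712] [-180.    0.  180.]
```

{"fn": "jog_arm", "kwargs": {
  "travel": [
    [0.031,-0.044,-0.02],
    [0.062,-0.089,-0.04],
    [0.093,-0.133,-0.06],
    [0.124,-0.178,-0.08],
    [0.155,-0.222,-0.08],
    [0.186,-0.267,-0.08],
    [0.218,-0.311,-0.08],
    [0.249,-0.355,-0.08],
    [0.28,-0.4,-0.08],
    [0.311,-0.444,-0.08]
  ],
  "dr": [
    [0,0,0],
    [0,0,0],
    [0,0,0],
    [0,0,0],
    [0,0,0],
    [0,0,0],
    [0,0,0],
    [0,0,0],
    [0,0,0],
    [0,0,0]
  ],
  "claw": [0.4,0.4,0.4,0.4,0.4,0.4,0.4,0.4,0.4,0.4]
}}

```text
time_s: 26.7
tcp_pos: [0.4987, 0.0286, 0.2707]
eef_rot: [-180.0, -0.0, 180.0]
contact_force: [-0.3, 0.2, -3.5]
gripper_width: 0.0576
gripper_force: 35.0
```

Run:
```python
import plan as pl
pl.go(((.4195,-.1945,.20),-180,0,.4,9),((.4195,-.1945,.20),-180,0,.4,1))
```

```text
maxstep mm 28.4
[[0.018, -0.05, 0.02], [0.036, -0.1, 0.04], [0.054, -0.15, 0.06], [0.071, -0.2, 0.08], [0.089, -0.25, 0.1], [0.107, -0.3, 0.12], [0.125, -0.349, 0.14], [0.143, -0.399, 0.16], [0.161, -0.449, 0.18], [0.161, -0.449, 0.18]]
[[-0.0, -0.0, -0.0], [-0.0, -0.0, -0.0], [-0.0, -0.0, -0.0], [-0.0, -0.0, -0.0], [-0.0, -0.0, -0.0], [-0.0, -0.0, -0.0], [-0.0, -0.0, -0.0], [-0.0, -0.0, -0.0], [-0.0, -0.0, -0.0], [-0.0, -0.0, -0.0]]
[0.4, 0.4, 0.4, 0.4, 0.4, 0.4, 0.4, 0.4, 0.4, 0.4]
end tcp [ 0.4194 -0.1943  0.1812] [-180.    0.  180.]
```

{"fn": "jog_arm", "kwargs": {
  "travel": [
    [0.018,-0.05,0.02],
    [0.036,-0.1,0.04],
    [0.054,-0.15,0.06],
    [0.071,-0.2,0.08],
    [0.089,-0.25,0.1],
    [0.107,-0.3,0.12],
    [0.125,-0.349,0.14],
    [0.143,-0.399,0.16],
    [0.161,-0.449,0.18],
    [0.161,-0.449,0.18]
  ],
  "dr": [
    [0,0,0],
    [0,0,0],
    [0,0,0],
    [0,0,0],
    [0,0,0],
    [0,0,0],
    [0,0,0],
    [0,0,0],
    [0,0,0],
    [0,0,0]
  ],
  "claw": [0.4,0.4,0.4,0.4,0.4,0.4,0.4,0.4,0.4,0.4]
}}

```text
time_s: 27.95
tcp_pos: [0.4175, -0.196, 0.1802]
eef_rot: [180.0, -0.1, 179.8]
contact_force: [-1.2, 0.6, -3.1]
gripper_width: 0.0576
gripper_force: 35.0
```

Run:
```python
from h import *
from fit import *
import plan as pl
for _ in range(3): r.capture("wrist")
st=r.get_state(); c=r.capture("wrist"); P=cloud(c,st); print(st["tcp_pos"],st["eef_rot"])
q=near(P,(.4195,-.1945),.055,.018,.03); print("saucer",len(q),circ(q,(.4195,-.1945),.0435) if len(q)>5 else "")
q=near(P,(.4985,-.132),.07,.047,.06); print("bin",len(q),cv2.minAreaRect(q[:,:2].astype(np.float32)*1000) if len(q)>5 else "")
s=r.capture("scene"); P=cloud(s)
q=near(P,(.42,-.195),.05,.08,.17); print("min z",np.sort(q[:,2])[[0,5,20]])
for lo,hi in [(.115,.13),(.13,.16),(.16,.185)]:
    q=near(P,(.42,-.195),.045,lo,hi); print("jar scene",len(q),circ(q,(.42,-.195),.029) if len(q)>5 else "")
q=near(P,(.4195,-.1945),.055,.0185,.03); print("saucer scene",len(q),circ(q,(.4195,-.1945),.0435) if len(q)>5 else "")
```

```text
[ 0.41929551 -0.19471673  0.18124522] [-1.79987103e+02  3.09143497e-02  1.79969156e+02]
saucer 834 (array([ 0.42060773, -0.19403142]), np.float64(0.001450510453916063))
bin 159 ((463.00775146484375, -114.57954406738281), (4.495481014251709, 54.728965759277344), 2.8848304748535156)
min z [0.11536542 0.12105402 0.12381331]
jar scene 42 (array([ 0.42016126, -0.19649717]), np.float64(0.0002884867195813018))
jar scene 132 (array([ 0.41976208, -0.19670379]), np.float64(0.0002592917375886031))
jar scene 88 (array([ 0.41966597, -0.19663663]), np.float64(0.0003080134075831818))
saucer scene 211 (array([ 0.41978019, -0.19591972]), np.float64(0.0015321865122791475))
```

{"fn": "jog_arm", "kwargs": {
  "travel": [
    [0,0,0.03],
    [0,0,0.06],
    [0,0,0.09],
    [0,0,0.12],
    [0,0,0.15],
    [0,0,0.18],
    [0,0,0.195],
    [0,0,0.199],
    [0,0,0.201],
    [0,0,0.203]
  ],
  "dr": [
    [0,0,0],
    [0,0,0],
    [0,0,0],
    [0,0,0],
    [0,0,0],
    [0,0,0],
    [0,0,0],
    [0,0,0],
    [0,0,0],
    [0,0,0]
  ],
  "claw": [0.4,0.4,0.4,0.4,0.4,0.4,0.4,0.4,0.4,0.4]
}}

```text
time_s: 29.45
tcp_pos: [0.4197, -0.1946, 0.0798]
eef_rot: [-180.0, 0.0, -180.0]
contact_force: [-1.8, 0.0, 7.0]
gripper_width: 0.0579
gripper_force: 35.0
```

{"fn": "jog_arm", "kwargs": {
  "travel": [
    [0,0,0],
    [0,0,0],
    [0,0,0],
    [0,0,0],
    [0,0,0],
    [0,0,-0.05],
    [0,0,-0.11],
    [0,0,-0.18],
    [0,0,-0.26],
    [0,0,-0.34]
  ],
  "dr": [
    [0,0,0],
    [0,0,0],
    [0,0,0],
    [0,0,0],
    [0,0,0],
    [0,0,0],
    [0,0,0],
    [0,0,0],
    [0,0,0],
    [0,0,0]
  ],
  "claw": [0.67,0.7,0.75,0.8,0.87,0.87,0.87,0.87,0.87,0.87]
}}

```text
time_s: 30.7
tcp_pos: [0.419, -0.1945, 0.2507]
eef_rot: [-180.0, -0.0, 180.0]
contact_force: [1.2, 0.7, 0.4]
gripper_width: 0.0761
gripper_force: 0.0
```

Run:
```python
from h import *
from fit import *
import plan as pl
pl.moved([0,0,.203-.34]); print(pl.cur(),pl.load()[0])
for _ in range(3): r.capture("wrist")
st=r.get_state(); c=r.capture("wrist"); P=cloud(c,st); print(st["tcp_pos"],st["eef_rot"])
q=near(P,(.4195,-.1945),.055,.115,.14); print("lid",len(q),cv2.minAreaRect(q[:,:2].astype(np.float32)*1000),np.percentile(q[:,2],[2,50,98]))
q=near(P,(.4985,-.132),.07,.047,.06); print("bin",len(q),cv2.minAreaRect(q[:,:2].astype(np.float32)*1000))
# carton: long axis 54.9deg, closing along -35.1 -> yaw-90=-35.1+-180
# options yaw 54.9 or -125.1
pl.go(((.44,.08,.26),-135,0,.85,9),((.44,.08,.26),-135,0,.85,1))
```

```text
[ 0.41936718 -0.19432394  0.2687    ] [ 0.41936718 -0.19432394  0.2497    ]
[ 0.42043541 -0.19468825  0.25142712] [-179.97397746    0.24828452  179.99565527]
lid 3168 ((418.8136291503906, -194.0321502685547), (54.90925979614258, 55.441162109375), 22.0148983001709) [0.1237395  0.13038519 0.13191244]
bin 606 ((496.0791015625, -132.10308837890625), (68.01680755615234, 103.7889175415039), 3.2537994384765625)
maxstep mm 30.6
[[-0.005, 0.061, 0.002], [-0.009, 0.122, 0.004], [-0.014, 0.183, 0.006], [-0.018, 0.244, 0.008], [-0.023, 0.305, 0.01], [-0.028, 0.366, 0.012], [-0.032, 0.427, 0.014], [-0.037, 0.488, 0.015], [-0.041, 0.549, 0.017], [-0.041, 0.549, 0.017]]
[[-0.0, -0.0, -0.0139], [-0.0, -0.0, -0.0278], [-0.0, -0.0, -0.0417], [-0.0, -0.0, -0.0556], [-0.0, -0.0, -0.0694], [-0.0, -0.0, -0.0833], [-0.0, -0.0, -0.0972], [-0.0, -0.0, -0.1111], [-0.0, -0.0, -0.125], [-0.0, -0.0, -0.125]]
[0.85, 0.85, 0.85, 0.85, 0.85, 0.85, 0.85, 0.85, 0.85, 0.85]
end tcp [0.4399 0.0802 0.2412] [ 180.    0. -135.]
```

{"fn": "jog_arm", "kwargs": {
  "travel": [
    [-0.005,0.061,0.002],
    [-0.009,0.122,0.004],
    [-0.014,0.183,0.006],
    [-0.018,0.244,0.008],
    [-0.023,0.305,0.01],
    [-0.028,0.366,0.012],
    [-0.032,0.427,0.014],
    [-0.037,0.488,0.015],
    [-0.041,0.549,0.017],
    [-0.041,0.549,0.017]
  ],
  "dr": [
    [0,0,-0.0139],
    [0,0,-0.0278],
    [0,0,-0.0417],
    [0,0,-0.0556],
    [0,0,-0.0694],
    [0,0,-0.0833],
    [0,0,-0.0972],
    [0,0,-0.1111],
    [0,0,-0.125],
    [0,0,-0.125]
  ],
  "claw": [0.85,0.85,0.85,0.85,0.85,0.85,0.85,0.85,0.85,0.85]
}}

```text
time_s: 32.15
tcp_pos: [0.4393, 0.0811, 0.2393]
eef_rot: [180.0, -0.2, -134.8]
contact_force: [-0.1, -0.4, 0.2]
gripper_width: 0.0744
gripper_force: 0.0
```

Run:
```python
from h import *
from fit import *
import plan as pl
for _ in range(3): r.capture("wrist")
st=r.get_state(); c=r.capture("wrist"); P=cloud(c,st); print(st["tcp_pos"],st["eef_rot"])
q=near(P,(.418,.224),.06,.129,.15); print("carton",len(q),cv2.minAreaRect(q[:,:2].astype(np.float32)*1000) if len(q)>5 else "")
T=cloud(r.capture("top")); q=near(T,(.418,.224),.06,.129,.15); print("carton top",len(q),cv2.minAreaRect(q[:,:2].astype(np.float32)*1000) if len(q)>5 else "")
q=near(T,(.55,.305),.04,.09,.11);print("spice",np.median(q,0)); q=near(T,(.557,.146),.04,.08,.1);print("pesto",np.median(q,0))
g=(.418,.224,.108)
pl.go(((.418,.224,.23),-125.1,0,.85,5),(g,-125.1,0,.85,4),(g,-125.1,0,.85,1))
```

```text
[0.43933134 0.07943157 0.23998152] [ 1.79974245e+02 -1.13235064e-01 -1.35051664e+02]
carton 213 ((390.40985107421875, 196.6386260986328), (13.493143081665039, 17.42342758178711), 9.501100540161133)
carton top 0 
spice [0.55389264 0.30963951 0.09991656]
pesto [nan nan nan]
maxstep mm 30.5
[[-0.034, 0.047, 0.012], [-0.069, 0.094, 0.024], [-0.103, 0.141, 0.036], [-0.138, 0.187, 0.048], [-0.172, 0.234, 0.06], [-0.172, 0.234, 0.121], [-0.172, 0.234, 0.182], [-0.172, 0.234, 0.243], [-0.172, 0.234, 0.304], [-0.172, 0.234, 0.304]]
[[-0.0, -0.0, -0.0055], [-0.0, -0.0, -0.011], [-0.0, -0.0, -0.0165], [-0.0, -0.0, -0.022], [-0.0, -0.0, -0.0275], [-0.0, -0.0, -0.0275], [-0.0, -0.0, -0.0275], [-0.0, -0.0, -0.0275], [-0.0, -0.0, -0.0275], [-0.0, -0.0, -0.0275]]
[0.85, 0.85, 0.85, 0.85, 0.85, 0.85, 0.85, 0.85, 0.85, 0.85]
end tcp [0.4179 0.2237 0.0892] [ 180.     0.  -125.1]
  return _methods._mean(a, axis=axis, dtype=dtype,
  ret = um.true_divide(
```

{"fn": "jog_arm", "kwargs": {
  "travel": [
    [-0.034,0.047,0.012],
    [-0.069,0.094,0.024],
    [-0.103,0.141,0.036],
    [-0.138,0.187,0.048],
    [-0.172,0.234,0.06],
    [-0.172,0.234,0.121],
    [-0.172,0.234,0.182],
    [-0.172,0.234,0.243],
    [-0.172,0.234,0.304],
    [-0.172,0.234,0.304]
  ],
  "dr": [
    [0,0,-0.0055],
    [0,0,-0.011],
    [0,0,-0.0165],
    [0,0,-0.022],
    [0,0,-0.0275],
    [0,0,-0.0275],
    [0,0,-0.0275],
    [0,0,-0.0275],
    [0,0,-0.0275],
    [0,0,-0.0275]
  ],
  "claw": [0.85,0.85,0.85,0.85,0.85,0.85,0.85,0.85,0.85,0.85]
}}

```text
time_s: 33.65
tcp_pos: [0.417, 0.2216, 0.0872]
eef_rot: [180.0, -0.3, -125.2]
contact_force: [0.6, -0.8, 0.5]
gripper_width: 0.0745
gripper_force: 0.0
```

{"fn": "jog_arm", "kwargs": {
  "travel": [
    [0,0,0],
    [0,0,0],
    [0,0,0],
    [0,0,0],
    [0,0,0],
    [0,0,0],
    [0,0,-0.04],
    [0,0,-0.09],
    [0,0,-0.15],
    [0,0,-0.21]
  ],
  "dr": [
    [0,0,0],
    [0,0,0],
    [0,0,0],
    [0,0,0],
    [0,0,0],
    [0,0,0],
    [0,0,0],
    [0,0,0],
    [0,0,0],
    [0,0,0]
  ],
  "claw": [0.4,0.4,0.4,0.4,0.4,0.4,0.4,0.4,0.4,0.4],
  "newtons": 25
}}

```text
time_s: 34.9
tcp_pos: [0.4176, 0.2233, 0.1946]
eef_rot: [180.0, -0.0, -125.1]
contact_force: [0.7, 0.1, -0.9]
gripper_width: 0.0479
gripper_force: 25.0
```

Run:
```python
from h import *
import plan as pl
pl.moved([0,0,-.21]); print(pl.cur(),r.get_state()["tcp_pos"])
pl.go(((.45,.06,.33),-112,0,.4,10))
```

```text
[0.41794687 0.22371874 0.2132    ] [0.41760722 0.22326086 0.19464833]
maxstep mm 20.8
[[0.023, -0.024, -0.023], [0.046, -0.048, -0.047], [0.069, -0.072, -0.07], [0.092, -0.096, -0.093], [0.116, -0.12, -0.117], [0.139, -0.144, -0.14], [0.162, -0.169, -0.164], [0.185, -0.193, -0.187], [0.208, -0.217, -0.21], [0.231, -0.241, -0.234]]
[[-0.0, -0.0, -0.0036], [-0.0, -0.0, -0.0073], [-0.0, -0.0, -0.0109], [-0.0, -0.0, -0.0146], [-0.0, -0.0, -0.0182], [-0.0, -0.0, -0.0218], [-0.0, -0.0, -0.0255], [-0.0, -0.0, -0.0291], [-0.0, -0.0, -0.0327], [-0.0, -0.0, -0.0364]]
[0.4, 0.4, 0.4, 0.4, 0.4, 0.4, 0.4, 0.4, 0.4, 0.4]
end tcp [0.4501 0.0599 0.3112] [ 180.    0. -112.]
```

{"fn": "jog_arm", "kwargs": {
  "travel": [
    [0.023,-0.024,-0.04],
    [0.046,-0.048,-0.08],
    [0.069,-0.072,-0.12],
    [0.092,-0.096,-0.16],
    [0.116,-0.12,-0.19],
    [0.139,-0.144,-0.21],
    [0.162,-0.169,-0.22],
    [0.185,-0.193,-0.23],
    [0.208,-0.217,-0.234],
    [0.231,-0.241,-0.234]
  ],
  "dr": [
    [0,0,-0.0036],
    [0,0,-0.0073],
    [0,0,-0.0109],
    [0,0,-0.0146],
    [0,0,-0.0182],
    [0,0,-0.0218],
    [0,0,-0.0255],
    [0,0,-0.0291],
    [0,0,-0.0327],
    [0,0,-0.0364]
  ],
  "claw": [0.4,0.4,0.4,0.4,0.4,0.4,0.4,0.4,0.4,0.4]
}}

```text
time_s: 36.15
tcp_pos: [0.4499, 0.0592, 0.3109]
eef_rot: [180.0, 0.0, -112.0]
contact_force: [-0.6, 0.4, -1.2]
gripper_width: 0.0482
gripper_force: 25.0
```

Run:
```python
import plan as pl
pl.go(((.4985,-.132,.27),-86.6,0,.4,9),((.4985,-.132,.27),-86.6,0,.4,1))
```

```text
maxstep mm 23.3
[[0.036, -0.026, 0.013], [0.071, -0.052, 0.027], [0.107, -0.078, 0.04], [0.142, -0.104, 0.054], [0.178, -0.13, 0.067], [0.213, -0.156, 0.08], [0.249, -0.182, 0.094], [0.284, -0.208, 0.107], [0.32, -0.233, 0.12], [0.32, -0.233, 0.12]]
[[0.0, 0.0, -0.0078], [0.0, 0.0, -0.0157], [0.0, 0.0, -0.0235], [0.0, 0.0, -0.0314], [0.0, 0.0, -0.0392], [0.0, 0.0, -0.047], [0.0, 0.0, -0.0549], [0.0, 0.0, -0.0627], [0.0, 0.0, -0.0705], [0.0, 0.0, -0.0705]]
[0.4, 0.4, 0.4, 0.4, 0.4, 0.4, 0.4, 0.4, 0.4, 0.4]
end tcp [ 0.4982 -0.1321  0.2512] [180.     0.   -86.62]
```

{"fn": "jog_arm", "kwargs": {
  "travel": [
    [0.036,-0.026,0.013],
    [0.071,-0.052,0.027],
    [0.107,-0.078,0.04],
    [0.142,-0.104,0.054],
    [0.178,-0.13,0.067],
    [0.213,-0.156,0.08],
    [0.249,-0.182,0.094],
    [0.284,-0.208,0.107],
    [0.32,-0.233,0.12],
    [0.32,-0.233,0.12]
  ],
  "dr": [
    [0,0,-0.0078],
    [0,0,-0.0157],
    [0,0,-0.0235],
    [0,0,-0.0314],
    [0,0,-0.0392],
    [0,0,-0.047],
    [0,0,-0.0549],
    [0,0,-0.0627],
    [0,0,-0.0705],
    [0,0,-0.0705]
  ],
  "claw": [0.4,0.4,0.4,0.4,0.4,0.4,0.4,0.4,0.4,0.4]
}}

```text
time_s: 37.4
tcp_pos: [0.4976, -0.1331, 0.2499]
eef_rot: [179.9, 0.0, -86.7]
contact_force: [-0.2, 0.6, -1.4]
gripper_width: 0.0479
gripper_force: 25.0
```

Run:
```python
from h import *
from fit import *
for _ in range(3): r.capture("wrist")
st=r.get_state(); c=r.capture("wrist"); print(st["tcp_pos"],st["eef_rot"]); P=cloud(c,st)
q=near(P,st["tcp_pos"][:2],.065,.285,.31); print("carton top",len(q),cv2.minAreaRect(q[:,:2].astype(np.float32)*1000) if len(q)>5 else "",q[:,2].max() if len(q) else "")
q=near(P,(.4985,-.132),.07,.047,.06); print("bin",len(q),cv2.minAreaRect(q[:,:2].astype(np.float32)*1000) if len(q)>5 else "")
s=r.capture("scene"); P=cloud(s)
q=near(P,(.4985,-.132),.07,.14,.2); print("scene carton side",len(q),np.sort(q[:,2])[[0,5,20]],cv2.minAreaRect(q[:,:2].astype(np.float32)*1000))
for lo,hi in [(.162,.18),(.18,.21),(.21,.24)]:
    q=near(P,(.4985,-.132),.07,lo,hi); print(lo,cv2.minAreaRect(q[:,:2].astype(np.float32)*1000))
w=c["pixels"][:,:,::-1]; im=s["pixels"][130:330,200:400,::-1]
cv2.imwrite("pics/s6.png",np.hstack([cv2.resize(im,(384,384)),cv2.resize(w,(410,384))]))
```

```text
[ 0.49797698 -0.13196419  0.25095611] [ 1.79987600e+02  2.26942762e-03 -8.66695352e+01]
carton top 14430 ((498.48199462890625, -145.93325805664062), (77.31371307373047, 51.95643997192383), 3.2491085529327393) 0.3099905339322122
bin 442 ((501.1552429199219, -170.0812225341797), (71.82736206054688, 27.296167373657227), 4.210561275482178)
scene carton side 487 [0.160839   0.16306288 0.16447986] ((481.99749755859375, -147.3923797607422), (41.3172607421875, 90.92428588867188), 35.03561019897461)
0.162 ((482.1792297363281, -147.2649688720703), (40.87329864501953, 90.92428588867188), 35.03561019897461)
0.18 ((482.0770568847656, -147.62921142578125), (41.606849670410156, 90.55485534667969), 35.334938049316406)
0.21 ((481.8912658691406, -148.24688720703125), (42.15119934082031, 90.0914077758789), 35.5499382019043)
```

View pics/s6.png

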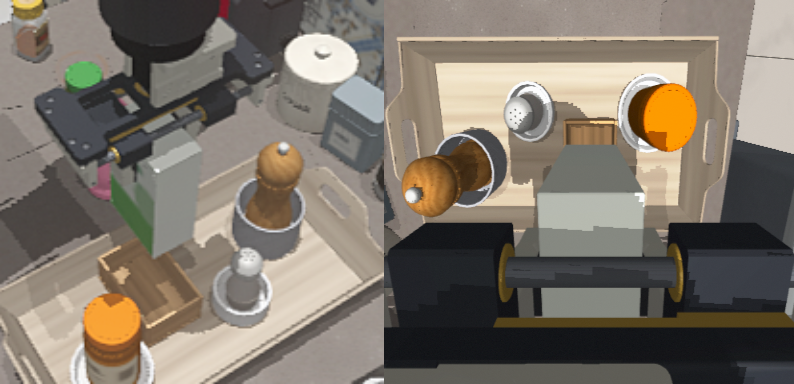

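The carton is upright and lined up over the bin. The salt, mill and honey all stand upright in their holders. Lowering it now.

{"fn": "jog_arm", "kwargs": {
  "travel": [
    [0,0,0.04],
    [0,0,0.08],
    [0,0,0.12],
    [0,0,0.16],
    [0,0,0.2],
    [0,0,0.24],
    [0,0,0.27],
    [0,0,0.285],
    [0,0,0.291],
    [0,0,0.294]
  ],
  "dr": [
    [0,0,0],
    [0,0,0],
    [0,0,0],
    [0,0,0],
    [0,0,0],
    [0,0,0],
    [0,0,0],
    [0,0,0],
    [0,0,0],
    [0,0,0]
  ],
  "claw": [0.4,0.4,0.4,0.4,0.4,0.4,0.4,0.4,0.4,0.4]
}}

```text
time_s: 38.9
tcp_pos: [0.4985, -0.1323, 0.1042]
eef_rot: [-180.0, -0.0, -86.6]
contact_force: [0.2, 0.8, -0.6]
gripper_width: 0.0481
gripper_force: 25.0
```

{"fn": "jog_arm", "kwargs": {
  "travel": [
    [0,0,0.001],
    [0,0,0.002],
    [0,0,0.003],
    [0,0,0.004],
    [0,0,0.005],
    [0,0,0.005],
    [0,0,0.006],
    [0,0,0.006],
    [0,0,0.007],
    [0,0,0.007]
  ],
  "dr": [
    [0,0,0],
    [0,0,0],
    [0,0,0],
    [0,0,0],
    [0,0,0],
    [0,0,0],
    [0,0,0],
    [0,0,0],
    [0,0,0],
    [0,0,0]
  ],
  "claw": [0.4,0.4,0.4,0.4,0.4,0.4,0.4,0.4,0.4,0.4]
}}

```text
time_s: 40.15
tcp_pos: [0.4983, -0.1325, 0.1015]
eef_rot: [-180.0, -0.0, -86.6]
contact_force: [-3.0, 0.4, 12.4]
gripper_width: 0.0481
gripper_force: 25.0
```

{"fn": "jog_arm", "kwargs": {
  "travel": [
    [0,0,-0.001],
    [0,0,-0.001],
    [0,0,-0.001],
    [0,0,-0.001],
    [0,0,-0.001],
    [0,0,-0.05],
    [0,0,-0.11],
    [0,0,-0.18],
    [0,0,-0.26],
    [0,0,-0.34]
  ],
  "dr": [
    [0,0,0],
    [0,0,0],
    [0,0,0],
    [0,0,0],
    [0,0,0],
    [0,0,0],
    [0,0,0],
    [0,0,0],
    [0,0,0],
    [0,0,0]
  ],
  "claw": [0.4,0.56,0.6,0.66,0.74,0.76,0.76,0.76,0.76,0.76]
}}

```text
time_s: 41.4
tcp_pos: [0.4979, -0.1323, 0.2716]
eef_rot: [180.0, -0.0, -86.6]
contact_force: [0.3, 0.6, 0.0]
gripper_width: 0.0666
gripper_force: 0.0
```

{"fn": "jog_arm", "kwargs": {
  "travel": [
    [-0.05,0,0],
    [-0.1,0,0],
    [-0.16,0,0],
    [-0.22,0,0],
    [-0.28,0,0],
    [-0.34,0,0],
    [-0.4,0,0],
    [-0.44,0,0],
    [-0.46,0,0],
    [-0.46,0,0]
  ],
  "dr": [
    [0,0,0],
    [0,0,0],
    [0,0,0],
    [0,0,0],
    [0,0,0],
    [0,0,0],
    [0,0,0],
    [0,0,0],
    [0,0,0],
    [0,0,0]
  ],
  "claw": [0.76,0.76,0.76,0.76,0.76,0.76,0.76,0.76,0.76,0.76]
}}

```text
time_s: 42.65
tcp_pos: [0.4846, 0.0975, 0.2702]
eef_rot: [180.0, -0.0, -86.6]
contact_force: [-0.8, 0.8, 0.2]
gripper_width: 0.0667
gripper_force: 0.0
```

Run:
```python
from h import *
from fit import *
s=r.capture("scene"); t=r.capture("top"); T=cloud(t)
for nm,c,d,z0,z1 in [("salt",(.586,-.187),.03,.09,.12),("mill",(.664,-.124),.035,.15,.19),("honey",(.419,-.194),.04,.12,.14),("carton",(.498,-.132),.06,.14,.16),("spice",(.554,.309),.04,.09,.11),("pesto",(.559,.148),.04,.08,.1)]:
    q=near(T,c,d,z0,z1); print(nm,len(q),cv2.minAreaRect(q[:,:2].astype(np.float32)*1000) if len(q)>5 else "",np.percentile(q[:,2],98).round(3) if len(q) else "")
cv2.imwrite("pics/f.png",np.hstack([cv2.resize(x,(400,400)) for x in (s["pixels"][130:350,190:410,::-1],t["pixels"][80:300,200:420,::-1])]))
```

```text
salt 161 ((585.7727661132812, -183.93614196777344), (31.125459671020508, 32.30613708496094), 27.285402297973633) 0.103
mill 362 ((661.4068603515625, -124.06051635742188), (46.87710952758789, 46.70986557006836), 45.66853713989258) 0.177
honey 558 ((419.15887451171875, -193.3827362060547), (54.644500732421875, 54.59394454956055), 17.823406219482422) 0.133
carton 861 ((497.75830078125, -132.20985412597656), (48.522003173828125, 80.9301986694336), 3.2799947261810303) 0.15
spice 0  
pesto 0
```

View pics/f.png

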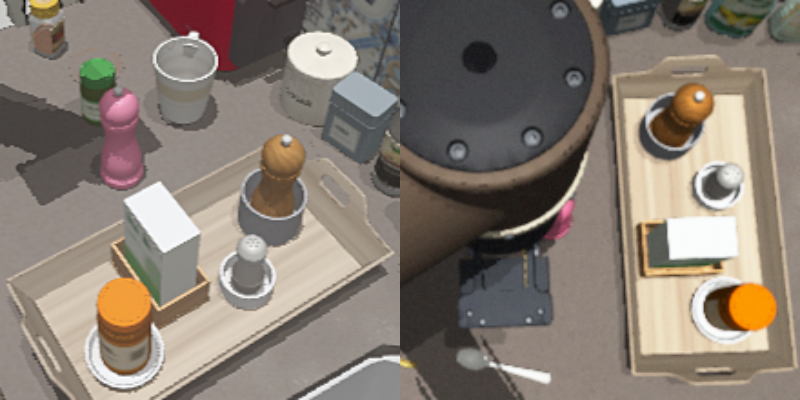

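All four items stand upright in their holders at the right heights: salt 0.103, mill 0.177, honey 0.133 and carton 0.150 m. The look-alikes are still standing, and the gripper is clear of everything.

```bash
python3 -c "
from plant import r
print(r.close_job())"
```

```text
the job is handed in; nothing more can be done
None
```

The tray is laid and the job handed in: salt, mill, honey and tea carton were set down gently in that order and stand upright on the bottom of their holders, with the look-alikes left where they were.

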